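# Spindle between bench centres, gauge ball brought up in its tray

### The job

Get the groove check ready for the fitter. Lift the grooved spindle out of its black cradle, lay it on the two V rests of the bench centres and slide the tailstock up until both round spindle ends are fully home in the cup centres, then let go. Then pick up the aluminium ball tray by its upright tongue and, keeping it level and without spilling the loose gauge ball out of its shallow pocket or knocking the things lying about, bring it over and finish still holding it: level, still and clear of everything, with the pocket about 8 cm in front of the spindle's groove on the robot's side and a little above the height of the spindle.

Things in the scene. Friction and masses are not known exactly. Their poses are not given: they have to be found in the camera images.
- bench_centres: Bench centres, fixed: steel bed 64 (x) x 298 mm (y -168 to +130), top at z 22. Origin on the bench under the centre line, which is 75 mm up; y runs along it from the tailstock (nearer the bench's middle) to the fixed headstock (grey block 36 mm wide, y 82 to 122, top z 94, cup mouth at y 66); -x faces the robot. Cups: 60 degree cones, mouth 23 mm wide.
- seat_mid (a point): Fixed point: the spindle's middle (groove) when home: x 0, y +10, z 75 mm in the bench_centres frame; axes as bench_centres. There both round ends sit in the cups and the spindle is lifted clear off the rests.
- load_mid (a point): Fixed point: where the spindle's middle should be when laid in the V rests, about 10 mm clear of each cup: x 0, y -14, z 72.5 mm in the bench_centres frame, same axes. The two aluminium V rests, 8 mm thick, stand at y -44 and +40 (jaws up to z 76, out to x +-16). Pushing the tailstock slides the spindle along the rests into the headstock cup and lifts it 2.5 mm.
- tailstock (a joint): Sliding tailstock, position in m: 0 fully back, grows as it slides along +y of bench_centres towards the headstock, up to 0.066; starts 0 to 0.012; about 0.059 when the spindle is home between the cups. Stays where it is left (about 4 N of sliding friction). Its cup mouth is at y = -106 mm + value.
- tailstock_top (a point): Middle of the top of the tailstock's grey block, 30 mm wide (x), 40 mm long (y), top at z 94, sides free down to z 35; moves with it; axes as bench_centres. Its cup stands 16 mm out of the +y face; a black knob, 24 mm in diameter, 17 mm out of the back.
- cradle: Black plastic cradle, fixed, base 50 x 110 x 10 mm with two V forks at y +-42 mm that hold the spindle along the cradle's y axis with its axis 42 mm above the bench. Origin: underside centre. It may be the nearer or the farther from the middle of the bench, swapped with the tray.
- spindle: Steel spindle, 140 mm long, 0.2 kg, symmetrical: 12 mm diameter journals with round (hemispherical) ends, and in the middle a drum 24 mm in diameter and 32 mm long with a ball groove round it. Origin: its middle, on the axis; y axis along its length. It may start turned about its length. Grip it across the drum.
- tray: Aluminium ball tray, 0.17 to 0.33 kg: plate 120 (x) x 66 (y) x 10 mm with a round flat pocket, 40 mm in diameter, 3 mm deep, centred at x +32. At x -40 stands a grip tongue 12 mm thick (x), 30 mm wide (y), top at z 60. Origin: underside centre, z up. Fingers close on the tongue along the tray's x.
- tray_pocket (a point): Point in the tray's frame at x +32, y 0, z 18 mm: where the ball's centre is when it lies in the middle of the pocket.
- tray_grip (a point): Point in the middle of the tongue, 10 mm below its top (tray frame x -40, y 0, z 50 mm); axes as the tray.
- gauge_ball_center (a point): Centre of the loose steel gauge ball, 22 mm in diameter, 45 g; it rolls about freely in the pocket (up to 9 mm off its middle) and hops over the 3 mm rim when the tray is jerked or stopped sharply.
- fixture_open: Obstacle, fixed in the middle of the bench: an aluminium fixture plate leaning on an angle plate, with long pins pointing at the robot. It always occupies x 0.35 to 0.64, y -0.22 to +0.08 m in the world, up to z 0.22 m, between the parts and the bench centres; carry things over it.
- oil_bottle: Bystander: upright white dropper bottle, 41 x 41 x 120 mm; origin at its underside.
- calliper: Bystander: digital calliper lying flat, 70 x 205 x 14 mm; origin at its underside centre.
- carton: Bystander: small cardboard carton, 58 x 85 x 40 mm; origin at its underside centre.
There are look-alikes about, which are no part of the job. Of the things like the tray, leave any that is blue; of the rest the larger one is meant.

How it is judged:
By the outcome, as a careful person would: the job done as asked, in the order asked, and still so for the second after the job is handed in, while the arm keeps its last pose, push and grip.
It also fails if it takes over 72 s, if anything falls off the work surface, if the arm or the gripper's body presses on something with over 40 N, if the wrist force passes 120 N, or if a joint passes its speed limit or range.

### The arm

A 6-joint arm with a two-finger parallel gripper is mounted at the origin on the work surface; the furniture and walls round the work are solid. World frame = base frame: x ahead of the robot, y to its left, z up, the work surface at z = 0. Lengths are in m, angles in degrees, forces in N, time in s.
With the tool pointing down it reaches from about 0.4 to 0.825 m from the base axis. Payload 7 kg.
Tool frame: the origin (TCP) lies at the very end of the fingers, on their centre line; the grasp point (between the pads) lies 19 mm behind it; z points along the fingers, y is the line along which they close (so a half turn about z gives the same grasp; the last joint's range is limited). The gripper opens to 88 mm and grips with 3 to 60 N. Pads are 19 mm wide; open, the fingers measure 130 mm over their backs; the gripper's body (78 mm by 193 mm) begins 47 mm behind the grasp point.
Start: joints at [-48.524, 20.546, 0.682, 0, -70.136, -16.507], TCP at [0.285, -0.612, 0.198] pointing down, gripper open.
Joint ranges: [-176.03, 176.03], [-82.01, 121.73], [-58.28, 71.71], [-173.87, 95.51], [-174.79, -0.11], [-173.66, 173.66]. Speed limits (degrees/s): [136.94, 136.94, 172.46, 180, 180, 180].

### API

Orientations are given as [roll, pitch, yaw] about the fixed x, y, z axes, in that order (R = Rz(yaw) Ry(pitch) Rx(roll)).
In Python, from plant import ctrl, cams, workorder gives the robot as it stands.
- The arm moves only by the tool play_rows, never from a script. Its argument "motion" is a list of rows, each an object of numbers: "x", "y", "z": the shift along the tool's x, y, z normalised to -1 to 1, where 1 is 0.025 m; "rx", "ry", "rz": the turn, a rotation vector about the tool's x, y, z normalised to -1 to 1, where 1 is 4 degrees. A call has 1 to 20 rows; each row shifts and turns the commanded pose from where the row before left it, along the tool's axes as they then stand; what a row does not reach is not made up. A row lasts 1/8 s, in which the tool goes at most 62.5 mm and 10.7 degrees, less where a joint would pass 70% of its speed; a pose out of reach is approached as far as the arm can. A call with a number of a shift or a turn outside -1 to 1 is refused whole. A call with a gripper value outside its range is refused whole. "fingers" is the opening, from -1 (shut) to 1 (fully open), set as the call begins (left out, the last holds). The fingers move at their own pace and stop on an object; the grip force is fixed at half the most. Time passes only in rows, so rows that do not move let the fingers close. It gives the time, the measured TCP pose, the force, the opening and the grip force at its end, in the units of the state.
- ctrl.get_obs(): the state, without advancing time (a new reading comes with each control period).
- cams.snapshot(name): name is "scene" or "top"; returns the picture (384x512x3 uint8, blue, green, red); there is no depth.
- cams.get_calibration(name): a dict with "vertical_fov" (degrees; the focal length in pixels is half the picture's height over the tangent of half this angle, whatever the lens; pixels are square), "cx", "cy" (the principal point, pixels), "k1" (the pictures are not rectified: a ray, as slopes to the right and down, at radius r is drawn at 1 + k1 r^2 times it, then the intrinsics apply), "position" and "rotation" of the camera in the world. Camera axes: x right, y up, looking along -z (the intrinsics and any distortion apply to the point x, -y, -z); pixel columns grow to the right and rows downward; lengths in m; the calibration is good to about 2 mm. A picture is of the moment at which its call begins. get_calibration takes no time and is no camera call.
- workorder.close_job(): hands the job in; it is judged then, once.
The state is a dict: "clock": time; "joint_pos": joint angles; "qvel": joint speeds; "tau": joint torques, N m; "tool_pos": TCP position; "orientation": TCP orientation; "force": force on the tool from outside, world axes, zero at the start; "moment": the same for the moment, N m; "opening": finger opening in m; "gripper_force": force on a finger pad.
Only numpy, scipy, OpenCV 4.12 (cv2) and the standard library are available. Lean on these libraries where they do the work, as an engineer would, in place of code of your own. Each camera call takes 0.05 s, during which the arm holds its last target. There are 200 camera calls.

## Working session

There is one attempt and no reset: what is moved stays moved. The work goes in short steps, Python scripts to look and compute and a tool call to move; the robot and the scene stay as the last step left them, time stands still between calls to the robot, and variables do not carry over. Pictures are saved under pics/ and viewed, at most 10 in all, crops included, and the job is handed in when it is done.

Besides the shell and the picture viewer there is one more tool, called after "Request:" by a JSON object that holds its "op" and its "data", one argument or row to a line. play_rows: Moves the arm, as the interface text tells. Its arguments: {"type":"object","properties":{"motion":{"type":"array"},"fingers":{"type":"number"}},"required":["motion"]}

```bash
mkdir -p pics; ls; python3 - <<'E'
from plant import ctrl, cams, workorder
import cv2
o=ctrl.get_obs(); print({k:o[k] for k in('clock','tool_pos','orientation','opening','force')})
for n in('scene','top'):
    print(n,cams.get_calibration(n)); im=cams.snapshot(n); cv2.imwrite(f'pics/{n}0.png',im)
    cv2.imwrite(f'pics/{n}0b.png',cv2.resize(im,(800,600),interpolation=cv2.INTER_CUBIC))
E
```

```text
pics
{'clock': 0.0, 'tool_pos': array([ 0.28469526, -0.61142605,  0.196728  ]), 'orientation': array([ 1.79905221e+02, -8.93217584e-03, -1.55034273e+02]), 'opening': 0.08773693175149878, 'force': array([ 0.29112941, -0.44913027,  0.6445885 ])}
scene {'vertical_fov': 52.34475404370518, 'cx': 254.14158388519834, 'cy': 197.6568595499611, 'k1': -0.08843310987328788, 'position': array([-0.27390676,  0.86399815,  0.78341311]), 'rotation': array([  56.56567945,   -0.4917822 , -141.71345689])}
top {'vertical_fov': 54.10012380342559, 'cx': 261.42186600879177, 'cy': 195.78233193488677, 'k1': -0.12044659623102277, 'position': array([0.28904154, 0.03273603, 1.44290386]), 'rotation': array([  4.00368261,  -0.3847832 , -91.04490212])}
```

View pics/scene0b.png

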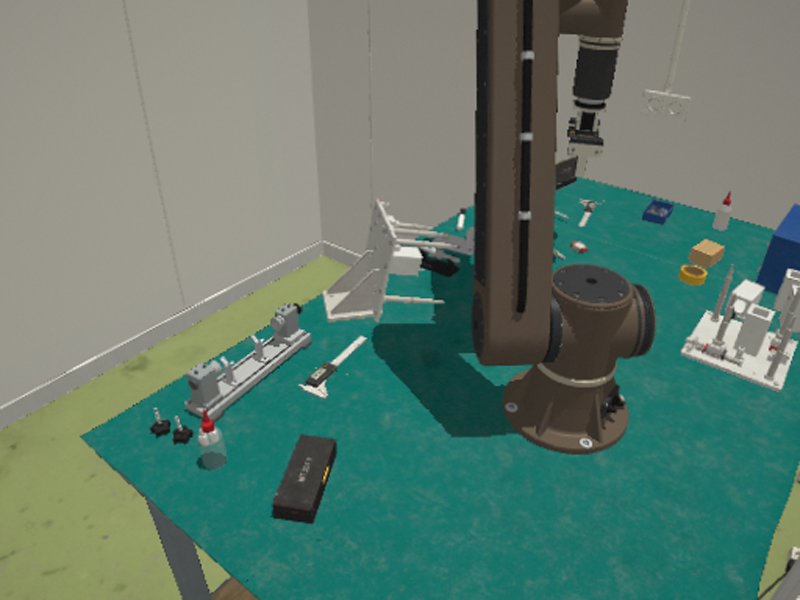

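View pics/top0b.png

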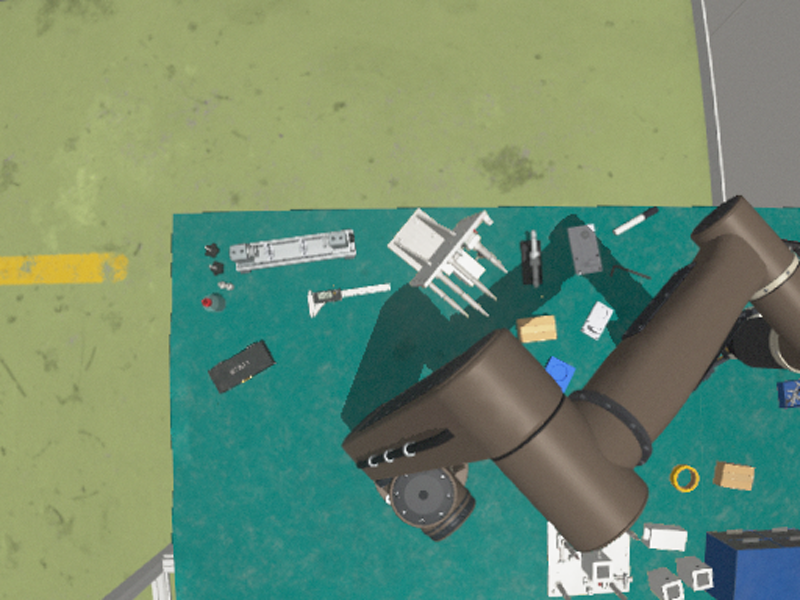

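```bash
cat > h.py <<'E'
import numpy as np, cv2
from scipy.spatial.transform import Rotation as R
from plant import ctrl, cams, workorder
def cal(n):
    c=cams.get_calibration(n); f=192/np.tan(np.radians(c['vertical_fov']/2))
    K=np.array([[f,0,c['cx']],[0,f,c['cy']],[0,0,1]])
    M=R.from_euler('xyz',c['rotation'],degrees=True).as_matrix()@np.diag([1,-1,-1])
    return K,np.array([c['k1'],0,0,0.]),M,np.array(c['position'])
def ray(n,uv):
    K,D,M,p=cal(n); q=cv2.undistortPoints(np.float64(uv).reshape(-1,1,2),K,D)[:,0]
    return p,np.c_[q,np.ones(len(q))]@M.T
def plane(n,uv,z):
    p,d=ray(n,uv); return p+d*((z-p[2])/d[:,2:])
def proj(n,P):
    K,D,M,p=cal(n); return cv2.projectPoints((np.float64(P).reshape(-1,3)-p)@M,np.zeros(3),np.zeros(3),K,D)[0][:,0]
def tri(a,b):  # uv in scene, uv in top -> point, gap
    p,d=ray('scene',[a]);q,e=ray('top',[b]);d=d[0]/np.linalg.norm(d);e=e[0]/np.linalg.norm(e)
    s=np.linalg.lstsq(np.c_[d,-e],q-p,rcond=None)[0];A=p+d*s[0];B=q+e*s[1]
    return (A+B)/2,np.linalg.norm(A-B)
E
python3 - <<'E'
import cv2,numpy as np
t=cv2.imread('pics/top0.png');s=cv2.imread('pics/scene0.png')
a=cv2.resize(t[125:255,315:445],(480,480),interpolation=cv2.INTER_CUBIC)  # x3.69
b=cv2.resize(t[135:185,140:240],(320,160),interpolation=cv2.INTER_CUBIC) #x3.2
c=cv2.resize(s[185:275,105:205],(320,288),interpolation=cv2.INTER_CUBIC) #x3.2
im=np.zeros((480,800,3),np.uint8);im[:,:480]=a;im[:160,480:]=b;im[160:448,480:]=c
cv2.imwrite('pics/m1.png',im)
E
```

```text
(no output)
```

View pics/m1.png

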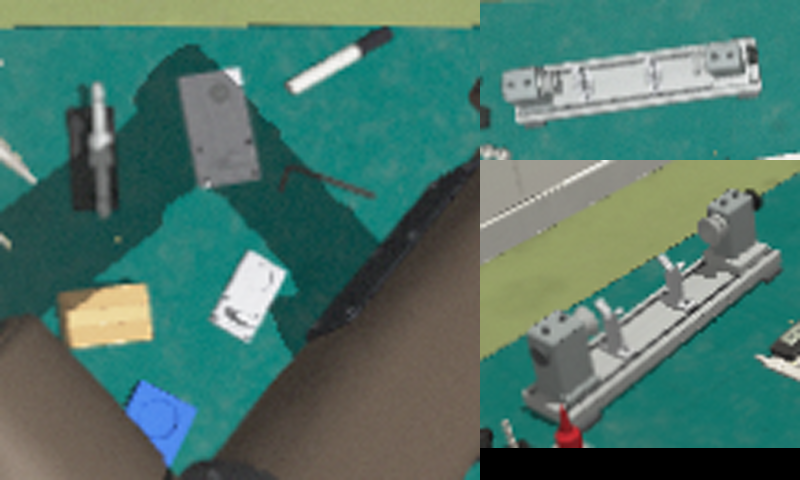

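```bash
python3 - <<'E'
from h import *
np.set_printoptions(precision=4,suppress=True)
a=lambda x,y:(315+x*130/480,125+y*130/480)
b=lambda x,y:(140+(x-480)/3.2,135+y/3.2)
c=lambda x,y:(105+(x-480)/3.2,185+(y-160)/3.2)
sp=[a(98,86),a(105,215)]; print('sp',plane('top',sp,.042))
tr=[a(179,76),a(240,66),a(259,178),a(199,190)]; P=plane('top',tr,.010);print('tray',P,P.mean(0))
print('ball?',plane('top',[a(218,93)],.018))
print('white',plane('top',[a(248,252),a(288,270),a(250,342),a(211,322)],.01))
for z in (.094,):
  print('head',plane('top',[b(502,74),b(533,69),b(537,98),b(506,103)],z)); print('tail',plane('top',[b(706,45),b(740,41),b(744,71),b(710,76)],z))
print('scene px', proj('scene',np.r_[plane('top',sp,.042),P]))
print('forearm?',ctrl.get_obs()['joint_pos'])
E
```

```text
sp [[ 0.5625 -0.2864  0.042 ]
 [ 0.4289 -0.2886  0.042 ]]
tray [[ 0.5787 -0.3811  0.01  ]
 [ 0.589  -0.4479  0.01  ]
 [ 0.4688 -0.4627  0.01  ]
 [ 0.4569 -0.3972  0.01  ]] [ 0.5234 -0.4222  0.01  ]
ball? [[ 0.5586 -0.4199  0.018 ]]
white [[ 0.3907 -0.4473  0.01  ]
 [ 0.3709 -0.4899  0.01  ]
 [ 0.2962 -0.4458  0.01  ]
 [ 0.318  -0.4047  0.01  ]]
head [[0.5289 0.4387 0.094 ]
 [0.5338 0.4027 0.094 ]
 [0.5002 0.3977 0.094 ]
 [0.4953 0.4337 0.094 ]]
tail [[0.557  0.2037 0.094 ]
 [0.5608 0.1649 0.094 ]
 [0.5262 0.1606 0.094 ]
 [0.5212 0.1993 0.094 ]]
scene px [[266.3516 157.537 ]
 [294.02   167.3883]
 [276.3007 155.1436]
 [283.1509 149.1279]
 [308.0288 155.8749]
 [302.2236 162.27  ]]
forearm? [-48.5248  20.5871   0.638   -0.0176 -70.1359 -16.5061]
```

Candidates for the tray: the grey plate at top pixel (374,160), which is about 120×66 mm; the white plate at (383,205), about 85×45 mm and smaller; and the blue one at (358,237), excluded by its colour. The grey one fits the description. I'll move the arm to a pose that clears the views so I can confirm this.

Request:
{"op": "play_rows", "data": {
  "motion": [
    {"rz":1,"z":-0.2},
    {"rz":1,"z":-0.2},
    {"rz":1,"z":-0.2},
    {"rz":1,"z":-0.2},
    {"rz":1,"z":-0.2},
    {"rz":1,"z":-0.2},
    {"y":1},
    {"y":1},
    {"y":1},
    {"y":1},
    {"y":1},
    {"y":1},
    {"y":1},
    {"y":1},
    {"y":1},
    {"y":1}
  ],
  "fingers": 0.1
}}

```text
$.motion[0]: bad value
```

```bash
python3 - <<'E'
from h import *
t=cams.snapshot('top');s=cams.snapshot('scene');cv2.imwrite('pics/t2.png',t);cv2.imwrite('pics/s2.png',s)
a=cv2.resize(t[125:225,295:445],(800,533),interpolation=cv2.INTER_CUBIC)
cv2.imwrite('pics/m2.png',a)
cv2.imwrite('pics/m3.png',cv2.resize(s[110:220,230:390],(800,550),interpolation=cv2.INTER_CUBIC))
print(ctrl.get_obs()['joint_pos'])
E
```

```text
[-4.85239711e+01  2.05766991e+01  6.52817739e-01 -1.17017786e-02
 -7.01352641e+01 -1.65076832e+01]
```

View pics/m2.png

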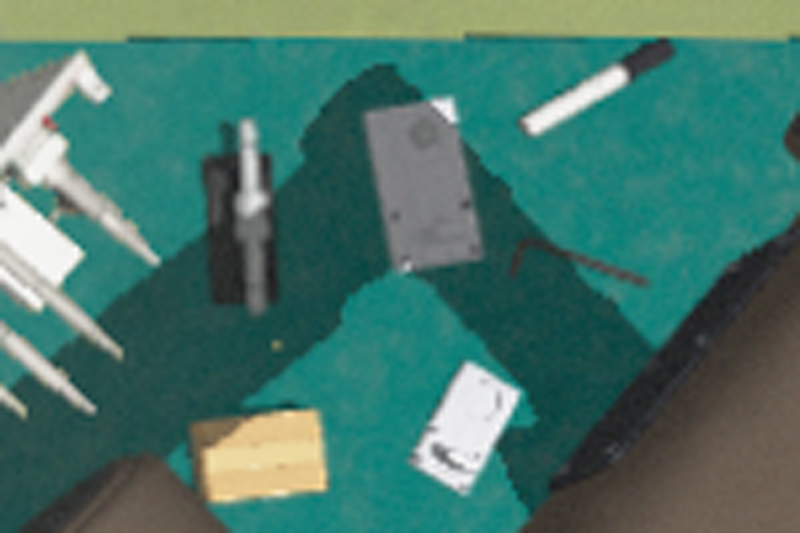

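View pics/m3.png

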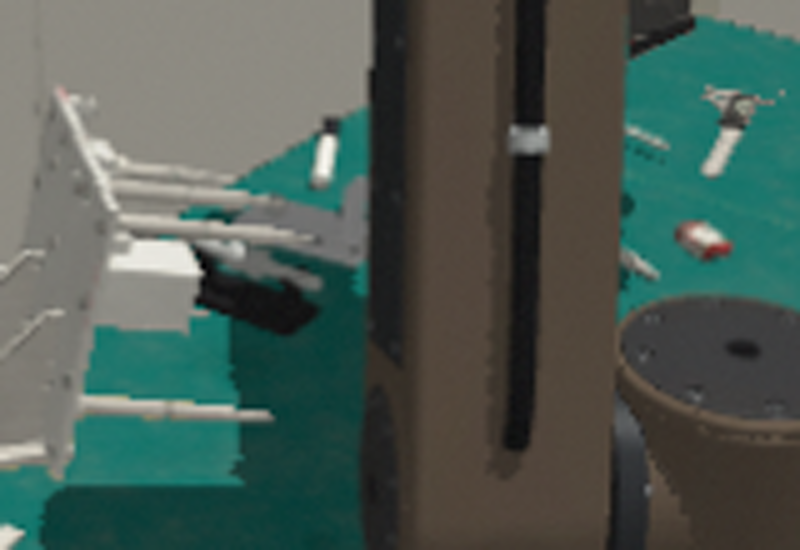

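```bash
python3 - <<'E'
from h import *
np.set_printoptions(precision=4,suppress=True)
T=lambda x,y:(295+x/5.333-.4,125+y/5.333-.4)
S=lambda x,y:(230+x/5-.4,110+y/5-.4)
tt=dict(a=(158,262),b=(120,355),c=(93,410),d=(22,413))
ss=dict(p=(235,180),q=(283,201),r=(318,238),s=(270,415))
for k,v in ss.items():
  for j,w in tt.items():
    P,g=tri(S(*v),T(*w)); print(k,j,P,round(g,4)) if g<.012 else 0
print('sp near',tri(S(318,283),T(258,308)))
sp=[T(247,120),T(258,313)];P=plane('top',sp,.042);print(P,P.mean(0),np.degrees(np.arctan2(*(P[0]-P[1])[1::-1])))
print(proj('scene',P)*5-np.array([1150,550]))
C=np.array([T(205,158),T(270,155),T(277,300),T(212,305)]);print('cradle base',plane('top',C,.01).mean(0))
Q=plane('top',[T(364,113),T(455,98),T(483,257),T(392,272)],.01);print('tray',Q,Q.mean(0))
print('ball',plane('top',[T(424,132)],.018),'tongue',plane('top',[T(437,232)],.06))
g=plane('top',[T(437,232)],.06)[0]
print(proj('scene',[g])*5-np.array([1150,550]))
E
```

```text
p a [ 0.4509 -0.1946  0.1645] 0.0009
q b [ 0.3902 -0.166   0.1778] 0.0011
q d [ 0.3504 -0.0999  0.2159] 0.0039
r c [ 0.3537 -0.1508  0.1672] 0.0046
s b [ 0.4076 -0.1961 -0.0207] 0.005
s d [ 0.3609 -0.1182  0.0371] 0.0009
sp near (array([ 0.4315, -0.2858,  0.0476]), np.float64(0.00036553284185046516))
[[ 0.5671 -0.2841  0.042 ]
 [ 0.4287 -0.2869  0.042 ]] [ 0.4979 -0.2855  0.042 ] 1.1199127403746456
[[175.6011 237.0032]
 [319.0799 287.8704]]
cradle base [ 0.4931 -0.284   0.01  ]
tray [[ 0.5779 -0.3786  0.01  ]
 [ 0.5886 -0.4476  0.01  ]
 [ 0.4704 -0.4629  0.01  ]
 [ 0.4603 -0.3942  0.01  ]] [ 0.5243 -0.4208  0.01  ]
ball [[ 0.5619 -0.4203  0.018 ]] tongue [[ 0.4823 -0.413   0.06  ]]
[[349.9875 192.4088]]
```

Request:
{"op": "play_rows", "data": {
  "motion": [
    {"x":0,"y":0,"z":-0.2,"rx":0,"ry":0,"rz":1},
    {"x":0,"y":0,"z":-0.2,"rx":0,"ry":0,"rz":1},
    {"x":0,"y":0,"z":-0.2,"rx":0,"ry":0,"rz":1},
    {"x":0,"y":0,"z":-0.2,"rx":0,"ry":0,"rz":1},
    {"x":0,"y":0,"z":-0.2,"rx":0,"ry":0,"rz":1},
    {"x":0,"y":0,"z":-0.2,"rx":0,"ry":0,"rz":1},
    {"x":0,"y":1,"z":0,"rx":0,"ry":0,"rz":0},
    {"x":0,"y":1,"z":0,"rx":0,"ry":0,"rz":0},
    {"x":0,"y":1,"z":0,"rx":0,"ry":0,"rz":0},
    {"x":0,"y":1,"z":0,"rx":0,"ry":0,"rz":0},
    {"x":0,"y":1,"z":0,"rx":0,"ry":0,"rz":0},
    {"x":0,"y":1,"z":0,"rx":0,"ry":0,"rz":0},
    {"x":0,"y":1,"z":0,"rx":0,"ry":0,"rz":0},
    {"x":0,"y":1,"z":0,"rx":0,"ry":0,"rz":0},
    {"x":0,"y":1,"z":0,"rx":0,"ry":0,"rz":0},
    {"x":0,"y":0,"z":0,"rx":0,"ry":0,"rz":0}
  ],
  "fingers": 0.1
}}

```text
clock: 2.2
tool_pos: [0.281, -0.3858, 0.2281]
orientation: [-180.0, 0.1, -178.9]
force: [-0.2, -1.9, 0.2]
opening: 0.0483
gripper_force: 0.0
```

The top view confirms the grey plate is the tray. The ball is at m2 (424,132) and the tongue at (437,232), and the scene view shows the tongue upright at (352,205). The spindle lies at m2 (247,120) to (258,313). The nearest fixture pin tip is at about (0.451, -0.195, 0.165), so I'll lean the gripper 8° away from it.

Request:
{"op": "play_rows", "data": {
  "motion": [
    {"x":-0.97,"y":0.32,"z":0,"rx":0,"ry":0,"rz":0},
    {"x":-0.97,"y":0.32,"z":0,"rx":0,"ry":0,"rz":0},
    {"x":-0.97,"y":0.32,"z":0,"rx":0,"ry":0,"rz":0},
    {"x":-0.97,"y":0.32,"z":0,"rx":0,"ry":0,"rz":0},
    {"x":-0.97,"y":0.32,"z":0,"rx":0,"ry":0,"rz":0},
    {"x":-0.97,"y":0.32,"z":0,"rx":0,"ry":0,"rz":0},
    {"x":-0.97,"y":0.32,"z":0,"rx":0,"ry":0,"rz":0},
    {"x":-0.97,"y":0.32,"z":0,"rx":-1,"ry":0,"rz":0},
    {"x":-0.97,"y":0.32,"z":0,"rx":-1,"ry":0,"rz":0},
    {"x":0,"y":0,"z":0,"rx":0,"ry":0,"rz":0},
    {"x":0,"y":0,"z":0,"rx":0,"ry":0,"rz":0}
  ]
}}

```text
clock: 3.58
tool_pos: [0.4981, -0.3113, 0.2277]
orientation: [172.0, -0.1, -179.0]
force: [0.5, -0.2, -0.1]
opening: 0.0483
gripper_force: 0.0
```

```bash
python3 - <<'E'
from h import *
t=cams.snapshot('top');cv2.imwrite('pics/t3.png',t);s=cams.snapshot('scene');cv2.imwrite('pics/s3.png',s)
# spindle crop from earlier image, enlarged + now views
t2=cv2.imread('pics/t2.png')
a=cv2.resize(t2[142:188,330:352],(252,528),interpolation=cv2.INTER_CUBIC) # x11.45
a=cv2.convertScaleAbs(a,alpha=1.6)
b=cv2.resize(s[130:196,230:335],(530,333),interpolation=cv2.INTER_CUBIC) # x5.05
im=np.zeros((528,790,3),np.uint8);im[:,:252]=a;im[:333,255:785]=b
c=cv2.resize(t[125:195,295:400],(293,195));im[333:,255:548]=c   #x2.79
cv2.imwrite('pics/m4.png',im)
E
```

```text
(no output)
```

View pics/m4.png

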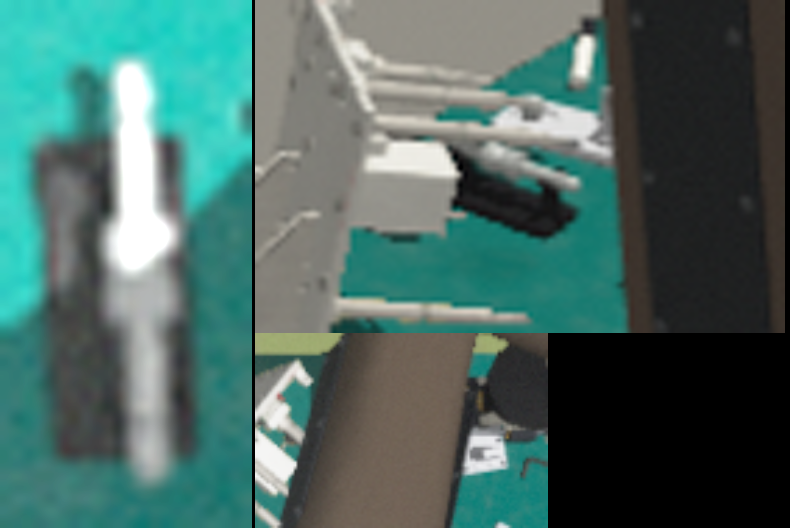

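```bash
python3 - <<'E'
from h import *
np.set_printoptions(precision=4,suppress=True)
T=lambda x,y:(330+x/11.45-.46,142+y/11.48-.46)
P=plane('top',[T(142,272),T(132,62),T(152,482)],.042);print(P, np.linalg.norm(P[1]-P[2]))
S=lambda x,y:(230+(x-255)/5.05-.4,130+y/5.05-.4)
print('near end',tri(S(577,184),T(152,478)))
print(proj('scene',P))
E
```

```text
[[ 0.4974 -0.2854  0.042 ]
 [ 0.5677 -0.2848  0.042 ]
 [ 0.4278 -0.2862  0.042 ]] 0.13995371434986684
near end (array([ 0.4288, -0.2841,  0.05  ]), np.float64(0.00123205286057536))
[[279.2359 162.4159]
 [265.0903 157.3025]
 [293.912  167.7063]]
```

Request:
{"op": "play_rows", "data": {
  "motion": [
    {"x":0,"y":0,"z":1,"rx":0,"ry":0,"rz":0},
    {"x":0,"y":0,"z":1,"rx":0,"ry":0,"rz":0},
    {"x":0,"y":0,"z":1,"rx":0,"ry":0,"rz":0},
    {"x":0,"y":0,"z":1,"rx":0,"ry":0,"rz":0},
    {"x":0,"y":0,"z":1,"rx":0,"ry":0,"rz":0},
    {"x":0,"y":0,"z":1,"rx":0,"ry":0,"rz":0},
    {"x":0,"y":0,"z":0.8,"rx":0,"ry":0,"rz":0},
    {"x":0,"y":0,"z":0.6,"rx":0,"ry":0,"rz":0},
    {"x":0,"y":0,"z":0.4,"rx":0,"ry":0,"rz":0},
    {"x":0,"y":0,"z":0.4,"rx":0,"ry":0,"rz":0},
    {"x":0,"y":0,"z":0,"rx":0,"ry":0,"rz":0}
  ]
}}

```text
clock: 5.05
tool_pos: [0.4973, -0.2826, 0.0247]
orientation: [172.0, -0.0, -179.0]
force: [-0.8, 0.6, 0.1]
opening: 0.048
gripper_force: 0.0
```

Request:
{"op": "play_rows", "data": {
  "motion": [
    {"x":0,"y":0,"z":0,"rx":0,"ry":0,"rz":0},
    {"x":0,"y":0,"z":0,"rx":0,"ry":0,"rz":0},
    {"x":0,"y":0,"z":0,"rx":0,"ry":0,"rz":0},
    {"x":0,"y":0,"z":0,"rx":0,"ry":0,"rz":0},
    {"x":0,"y":0,"z":0,"rx":0,"ry":0,"rz":0}
  ],
  "fingers": -1
}}

```text
clock: 5.68
tool_pos: [0.4978, -0.2832, 0.0256]
orientation: [172.0, 0.0, -179.0]
force: [-1.4, -3.5, 6.2]
opening: 0.0042
gripper_force: 3.3
```

```bash
python3 - <<'E'
from h import *
o=ctrl.get_obs();print(o['opening'],o['gripper_force'],o['force'],o['moment'])
t=cams.snapshot('top');cv2.imwrite('pics/t4.png',t);s=cams.snapshot('scene');cv2.imwrite('pics/s4.png',s)
b=cv2.resize(s[110:200,230:350],(800,600),interpolation=cv2.INTER_CUBIC) # x6.67
cv2.imwrite('pics/m5.png',b)
print(proj('scene',[o['tool_pos']]))
E
```

```text
0.004158898287934013 3.347739977762103 [-1.44830843 -3.49071882  6.23136173] [-1.55946908  0.7989704   0.16215065]
[[278.67050137 166.1850422 ]]
```

View pics/m5.png

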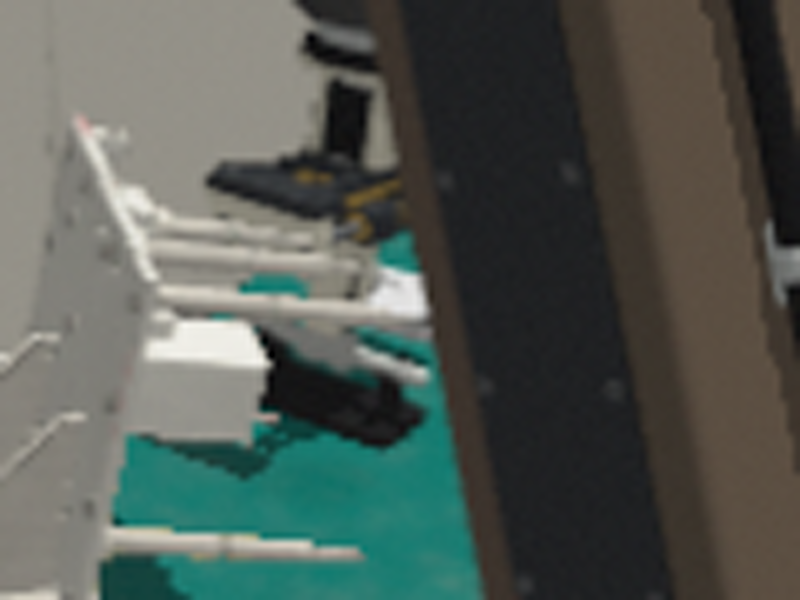

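The spindle's near end hasn't moved and still sits at scene pixel (293.7,166.2), with the gripper body clear of the pins. The opening reading looks odd, so I'll wait a moment and read it again.

Request:
{"op": "play_rows", "data": {
  "motion": [
    {"x":0,"y":0,"z":0,"rx":0,"ry":0,"rz":0},
    {"x":0,"y":0,"z":0,"rx":0,"ry":0,"rz":0},
    {"x":0,"y":0,"z":0,"rx":0,"ry":0,"rz":0}
  ]
}}

```text
clock: 6.15
tool_pos: [0.4981, -0.2834, 0.0259]
orientation: [172.1, 0.1, -179.0]
force: [-0.8, -3.9, 5.7]
opening: 0.0003
gripper_force: 2.8
```

```bash
python3 - <<'E'
from h import *
np.set_printoptions(precision=4,suppress=True)
print(proj('scene',[[.2847,-.6114,.1967]])*1.5625,proj('top',[[.2847,-.6114,.1967],[0,0,.2]])*1.5625)
T=lambda x,y:(295+x/5.333-.4,125+y/5.333-.4)
S=lambda x,y:(230+x/5-.4,110+y/5-.4)
print('marker tip',tri(S(318,185),T(528,130)))
o=ctrl.get_obs();print(o['tool_pos'],o['joint_pos'],o['tau'],o['force'],o['moment'],o['opening'])
# difference images before/after closing in scene near spindle
a=cv2.imread('pics/s3.png').astype(int);b=cams.snapshot('scene');cv2.imwrite('pics/s5.png',b)
t=cams.snapshot('top');cv2.imwrite('pics/t5.png',t)
for n,u,v in(('s3',293,166),('s5',293,166)):
    im=cv2.imread(f'pics/{n}.png',0);print(n);print(im[158:176,276:302])
E
```

```text
[[576.6838 180.7157]] [[698.2538 342.3413]
 [422.5893 484.1979]]
marker tip (array([ 0.5668, -0.5003,  0.0096]), np.float64(0.0056666168458258965))
[ 0.4981 -0.2834  0.0259] [-15.9922  23.3163 -16.6562  -9.5835 -52.6925 -67.0266] [  1.5571 -52.6303  21.4583   3.8438  -0.1082  -0.0109] [-0.8122 -3.8589  5.6986] [-1.0902  0.3489  0.1177] 0.00030841614322963393
s3
[[168 177 137 111 124 122 125 124 122 124 129 133 132 127 121 115 111 108
  173 218 207 174 125 132 109  65]
 [186 205 207 175 141 113  93  84  87 107 106 102 115 120 119 117 114 124
  160 196 215 217 206 193 145  74]
 [168 193 206 181 180 181 162 125  79  63  79  97 100 105 107 107 112 123
  130 138 146 159 177 192 159  66]
 [141 156 160 158 169 166 149 131  83  49  57  78  92  94  98 100 101 106
  107 107 113 123 130 137 121  69]
 [113 114 122 135 146 148 158 179 175 145 101  86  94  95  95  95  94  95
  100 101 104  98  94 112 105  72]
 [ 98 102 104 111 119 125 126 151 167 173 178 176 145  87  58  77  94  94
   95  98  96  93  93 100  97  75]
 [ 56  67  71  91 108 111 105 112 121 135 153 168 174 167 153 131 100  93
   94  9
[... 2492 characters left out ...]
92 102 100
  100  97  83  54  52  53  52  44]
 [ 19  19  19  21  22  21  19  19  28  36  31  20  20  21  37  56  77  94
  100  97  84  51  52  53  53  44]
 [ 18  21  21  21  21  27  29  21  22  23  21  22  20  24  33  36  44  60
   82  94  84  56  51  52  52  48]
 [ 20  22  21  28  32  36  35  32  27  20  22  20  19  26  31  34  30  53
   81  92  83  64  52  51  52  49]
 [ 34  25  22  23  25  31  33  32  24  21  26  28  19  24  24  24  30  63
   90  91  84  65  53  53  53  49]
 [ 48  45  43  35  24  19  24  25  29  32  32  35  33  28  19  49  76  86
   91  90  89  79  54  53  52  53]
 [ 46  66  86  84  71  33  26  24  24  25  26  33  30  29  40  67  91  90
   90  90  90  82  54  51  52  53]]
```

```bash
python3 - <<'E'
from h import *
np.set_printoptions(precision=1,suppress=True)
o=ctrl.get_obs();z=R.from_euler('xyz',o['orientation'],degrees=True).as_matrix()[:,2]
for d in(0,.019,.04,.066,.1,.15):print(d,(proj('scene',[o['tool_pos']-d*z])[0]-[230,110])*6.667)
s=cv2.imread('pics/s5.png')
im=cv2.resize(s[130:180,255:305],(600,600),interpolation=cv2.INTER_LANCZOS4);cv2.imwrite('pics/m6.png',cv2.convertScaleAbs(im,alpha=1.3))
E
```

```text
0 [324.3 373.9]
0.019 [328.1 344.7]
0.04 [332.4 312. ]
0.066 [337.8 271.1]
0.1 [344.8 216.7]
0.15 [355.5 134.8]
```

View pics/m6.png

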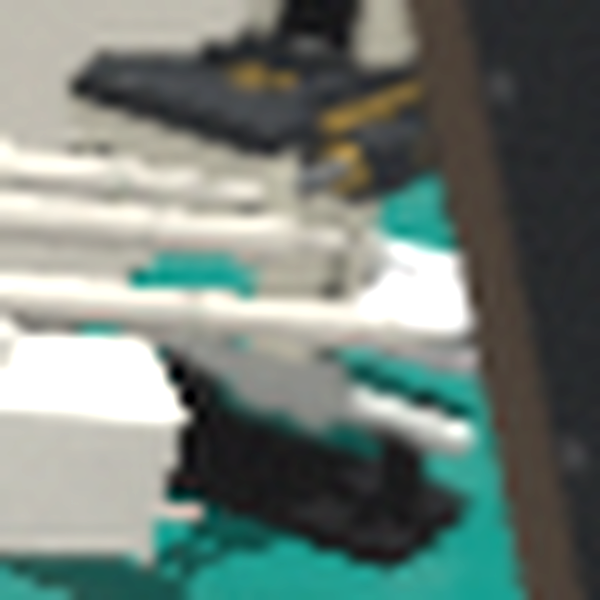

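The grey finger stands in front of the drum at m6 (290,385), and the journal end is at (467,440). I'll lift slightly to see whether the spindle is held.

Request:
{"op": "play_rows", "data": {
  "motion": [
    {"x":0,"y":0,"z":-0.3,"rx":0,"ry":0,"rz":0},
    {"x":0,"y":0,"z":-0.3,"rx":0,"ry":0,"rz":0},
    {"x":0,"y":0,"z":0,"rx":0,"ry":0,"rz":0}
  ]
}}

```text
clock: 6.62
tool_pos: [0.4982, -0.285, 0.0409]
orientation: [172.0, 0.1, -179.0]
force: [-0.2, -0.1, -0.8]
opening: 0.0004
gripper_force: 0.0
```

```bash
python3 - <<'E'
from h import *
o=ctrl.get_obs();print(o['tool_pos'],o['force'],o['opening'],o['gripper_force'])
b=cams.snapshot('scene');cv2.imwrite('pics/s6.png',b)
a=cv2.imread('pics/s5.png',0);g=cv2.cvtColor(b,cv2.COLOR_BGR2GRAY)
r=(slice(140,176),slice(262,300))
d=cv2.absdiff(a,g)[r];print((d>12).sum(),d.max())
print(g[158:170,284:298])
E
```

```text
[ 0.49817458 -0.28497948  0.04085451] [-0.24208435 -0.14384784 -0.78644926] 0.00042304431754276115 0.0
201 108
[[123 124 131 135 133 128 120 117 113 110 127 113  51  53]
 [106 107 105 105 117 122 120 117 116 125 130  98  53  54]
 [ 77  65  80  98 102 105 108 108 114 124 124  96  54  54]
 [ 69  51  57  64  78  94  97 100 102 107 107  89  53  54]
 [171 130  72  51  56  64  62  79  94  97 100  88  58  54]
 [168 171 176 170 129  67  36  51  62  79  96  90  64  54]
 [122 135 154 168 174 169 154 125  68  72  94  87  68  51]
 [ 73  82  86 102 127 141 158 173 186 178 120  88  72  54]
 [ 69  78  42  44  64  99 122 140 166 170 130  92  82  53]
 [ 45  53  43  21  28  49  82 107 119 121 107  96  83  58]
 [ 27  39  35  22  19  22  69 100 102 103  98  98  87  66]
 [ 36  35  30  19  20  20  57  92 101 101 100 100  90  67]]
```

```bash
python3 - <<'E'
from h import *
np.set_printoptions(precision=1,suppress=True)
o=ctrl.get_obs();M=R.from_euler('xyz',o['orientation'],degrees=True).as_matrix();p=o['tool_pos']
for nm,y in(('far',-.0965),('near',.0965)):
  for x in(-.039,.039):print('body',nm,x,proj('scene',[p+M@[x,y,-.066]])[0])
for y in(-.021,.021):
  for d in(0,.03,.066):print('finger y',y,-d,[proj('scene',[p+M@[x,y,-d]])[0] for x in(-.0095,.0095)])
a=cv2.imread('pics/s5.png',0);g=cv2.imread('pics/s6.png',0)
d=(cv2.absdiff(a,g)>14).astype(int)
print('cols 258..306');
for r in range(132,176):print(r,''.join('.#'[k] for k in d[r,258:306]))
E
```

```text
body far -0.039 [286.  139.6]
body far 0.039 [302.  144.7]
body near -0.039 [258.6 149.9]
body near 0.039 [275.5 155.8]
finger y -0.021 0 [array([280. , 160.8]), array([283.9, 162.2])]
finger y -0.021 -0.03 [array([280.9, 153.9]), array([284.8, 155.2])]
finger y -0.021 -0.066 [array([282. , 145.4]), array([286. , 146.7])]
finger y 0.021 0 [array([274.1, 163.4]), array([278.1, 164.8])]
finger y 0.021 -0.03 [array([275. , 156.3]), array([279. , 157.7])]
finger y 0.021 -0.066 [array([276.1, 147.7]), array([280.1, 149.1])]
cols 258..306
132 ...##############...############................
133 ...#############.#####..#########...............
134 ...###################....######................
135 ....####.####......####..##.....................
136 ..#########..######.....#######.................
137 ..############..#######..###..##................
138 ...###############.#....########................
139 .....#.################..##.##..................
140 .........################.#####.................
141 ...........################.##..##..............
142 ..####.........############
[... 1070 characters left out ...]
#..........
163 .........................##..........#..........
164 ...................................##...........
165 ......................................#.........
166 ..........................##..........#.........
167 ......................................#.........
168 ................................................
169 ................................................
170 .......................................#........
171 .......................................#........
172 .......................................#........
173 .......................................#........
174 ............#......##...........................
175 ..........#...###.##............................
```

```bash
python3 - <<'E'
from h import *
np.set_printoptions(precision=1,suppress=True)
p=np.array([.2847,-.6114,.1967]);M=R.from_euler('xyz',[179.9,0,-155.03],degrees=True).as_matrix()
for y in(-.065,-.044,0,.044,.065):print('tip',y,proj('scene',[p+M@[0,y,0]])[0],'root',proj('scene',[p+M@[0,y,-.066]])[0])
for y in(-.0965,.0965):print('body',[proj('scene',[p+M@[x,y,-.066]])[0] for x in(-.039,.039)])
a=cv2.imread('pics/scene0.png');g=cv2.imread('pics/s6.png')
d=(cv2.absdiff(a,g).max(2)>14).astype(int);gr=cv2.cvtColor(a,6)
ch=' .:-=+*#%@'
for r in range(60,130):print(r,''.join((ch[gr[r,c]*10//256] if d[r,c] else '_') for c in range(350,410)))
E
```

```text
tip -0.065 [368.8 110.2] root [371.3  95.1]
tip -0.044 [368.9 111.9] root [371.4  96.7]
tip 0 [369.1 115.7] root [371.7 100.2]
tip 0.044 [369.3 119.6] root [371.9 103.8]
tip 0.065 [369.3 121.5] root [372.1 105.6]
body [array([361.8,  91.9]), array([380.6,  93.7])]
body [array([361.9, 107.3]), array([382.7, 109.4])]<stdin>:9: RuntimeWarning: overflow encountered in scalar multiply
Traceback (most recent call last):
OverflowError: Python integer 256 out of bounds for uint8
```

```bash
python3 - <<'E'
from h import *
a=cv2.imread('pics/scene0.png');g=cv2.imread('pics/s6.png')
d=(cv2.absdiff(a,g).max(2)>14);gr=cv2.cvtColor(a,6).astype(int)
ch=' .:-=+*#%@'
for r in range(66,128):print(r,''.join((ch[gr[r,c]*10//256] if d[r,c] else '_') for c in range(350,400)))
E
```

```text
66 :::::::_________+-     ...::::-:-::  :____________
67 :::::::__________=:                  :____________
68 :::::::__________==--:.             .-____________
69 ::::::.__________=====--:::........:-=____________
70 ::::::._____________+=====--------====____________
71 ::::::._____________==-:--=======+_+==____________
72 ::::::=____________=-=:  ..:::.=-_________________
73 ::::::_____________=-=:       .==_________________
74 ::::::_____________===.       .=__________________
75 ::::::________+----===.       .=__________________
76 ::::::________=..:-==-        :===________________
77 ::::::________:...:-=-        -==:________________
78 ::::::________....:==-       .===:=_______________
79 ::::::+_______=--::==:       .==-.=_______________
80 ::::::________--==:==.       .=+-=________________
81 ::::::+_______....:==.       :===_________________
82 _:::::=_______....:+=        -==-=________________
83 _:::::=______...:.......:::. -==:=________________
84 _:::::=______..-:-............::.=________________
85 _:::::=______..:::...............=________________
86 _:::::=______..::
[... 1575 characters left out ...]
________________________________________
116 _____:.___________________________________________
117 _____::___________________________________________
118 _____:..__________________________________________
119 ____::..__________________________________________
120 ____::..__________________________________________
121 ____:::___________________________________________
122 _____---__________________________________________
123 ____:---__________________________________________
124 ____:----_________________________________________
125 :___-----_________________________________________
126 :___-----_________________________________________
127 :___-----_________________________________________
```

```bash
python3 - <<'E'
from h import *
np.set_printoptions(precision=4,suppress=True)
T=lambda x,y:(295+x/5.333-.4,125+y/5.333-.4)
S=lambda x,y:(230+x/5-.4,110+y/5-.4)
print('fixture corner',tri(S(62,92),T(80,58)))
b=lambda x,y:(140+(x-480)/3.2,135+y/3.2)
c=lambda x,y:(105+(x-480)/3.2,185+(y-160)/3.2)
print('tail far-right top',tri(c(750,195),b(744,71)));print('tail far left',tri(c(708,200),b(706,45)),tri(c(722,195),b(740,41)))
print('head',tri(c(527,325),b(506,103)),tri(c(590,322),b(537,98)), tri(c(560,345),b(506,103)))
print('oil tip?')
# gripper column in top at t4/t5
t=cv2.imread('pics/t5.png',0);ch=' .:-=+*#%@'
print(proj('top',[ctrl.get_obs()['tool_pos']]))
E
```

```text
fixture corner (array([ 0.5715, -0.1417,  0.2178]), np.float64(0.002903577995722241))
tail far-right top (array([0.5297, 0.1639, 0.0959]), np.float64(0.010241183858882487))
tail far left (array([0.5558, 0.203 , 0.0999]), np.float64(6.009986401112752e-05)) (array([0.5668, 0.1694, 0.0834]), np.float64(0.010065086832979676))
head (array([0.5013, 0.4384, 0.1141]), np.float64(0.026711222214428912)) (array([0.4989, 0.3963, 0.0951]), np.float64(0.0030991278869344006)) (array([0.4941, 0.4323, 0.0949]), np.float64(0.0030999073000273825))
oil tip?
[[341.6935 165.1722]]
```

The cameras agree on heights: the fixture corner triangulates to 0.218 and the tailstock top to about 0.096. But the picture shows the fingertips about 28 mm higher than the reported TCP, which also explains why the fingers closed over the top of the drum. I'll reopen, go down 28 mm further while watching the force, and close again.

Request:
{"op": "play_rows", "data": {
  "motion": [
    {"x":0,"y":-0.16,"z":0,"rx":0,"ry":0,"rz":0},
    {"x":0,"y":0,"z":0,"rx":0,"ry":0,"rz":0},
    {"x":0,"y":0,"z":0,"rx":0,"ry":0,"rz":0},
    {"x":0,"y":0,"z":0.4,"rx":0,"ry":0,"rz":0},
    {"x":0,"y":0,"z":0.3,"rx":0,"ry":0,"rz":0},
    {"x":0,"y":0,"z":0.3,"rx":0,"ry":0,"rz":0},
    {"x":0,"y":0,"z":0,"rx":0,"ry":0,"rz":0}
  ],
  "fingers": 0.1
}}

```text
clock: 7.55
tool_pos: [0.4971, -0.285, 0.0138]
orientation: [172.0, -0.1, -179.0]
force: [0.0, 0.6, -0.2]
opening: 0.048
gripper_force: 0.0
```

Request:
{"op": "play_rows", "data": {
  "motion": [
    {"x":0,"y":0,"z":0.25,"rx":0,"ry":0,"rz":0},
    {"x":0,"y":0,"z":0.25,"rx":0,"ry":0,"rz":0},
    {"x":0,"y":0,"z":0.2,"rx":0,"ry":0,"rz":0},
    {"x":0,"y":0,"z":0,"rx":0,"ry":0,"rz":0}
  ]
}}

```text
clock: 8.05
tool_pos: [0.4973, -0.2827, -0.0031]
orientation: [172.0, -0.1, -179.0]
force: [-0.5, -0.4, 0.2]
opening: 0.0483
gripper_force: 0.0
```

Request:
{"op": "play_rows", "data": {
  "motion": [
    {"x":0,"y":0,"z":0,"rx":0,"ry":0,"rz":0},
    {"x":0,"y":0,"z":0,"rx":0,"ry":0,"rz":0},
    {"x":0,"y":0,"z":0,"rx":0,"ry":0,"rz":0},
    {"x":0,"y":0,"z":0,"rx":0,"ry":0,"rz":0}
  ],
  "fingers": -0.9
}}

```text
clock: 8.55
tool_pos: [0.4976, -0.2806, -0.0024]
orientation: [171.8, -0.0, -179.1]
force: [1.5, 11.7, 5.4]
opening: 0.023
gripper_force: 30.0
```

Request:
{"op": "play_rows", "data": {
  "motion": [
    {"x":0,"y":0,"z":-0.3,"rx":0,"ry":0,"rz":0},
    {"x":0,"y":0,"z":-0.5,"rx":0,"ry":0,"rz":0},
    {"x":0,"y":0,"z":-1,"rx":0,"ry":0,"rz":0},
    {"x":0,"y":0,"z":-1,"rx":0,"ry":0,"rz":0},
    {"x":0,"y":0,"z":-1,"rx":0,"ry":0,"rz":0},
    {"x":0,"y":0,"z":-1,"rx":0,"ry":0,"rz":0},
    {"x":0,"y":0,"z":-1,"rx":0,"ry":0,"rz":0},
    {"x":0,"y":0,"z":-1,"rx":0,"ry":0,"rz":0},
    {"x":0,"y":0,"z":-1,"rx":0,"ry":0,"rz":0},
    {"x":0,"y":0,"z":-1,"rx":0,"ry":0,"rz":0},
    {"x":0,"y":0,"z":-1,"rx":0,"ry":0,"rz":0}
  ]
}}

```text
clock: 9.93
tool_pos: [0.4977, -0.3175, 0.2417]
orientation: [172.0, 0.0, -179.1]
force: [-0.4, 0.0, -1.5]
opening: 0.023
gripper_force: 30.0
```

```bash
python3 - <<'E'
from h import *
np.set_printoptions(precision=4,suppress=True,linewidth=150)
t=cv2.imread('pics/t2.png');h=cv2.cvtColor(t,cv2.COLOR_BGR2HSV);m=(h[:,:,1]<90)&(h[:,:,2]>60)
g=cv2.cvtColor(t,6)
for r in range(143,178):print(r,''.join('.#'[int(k)] for k in m[r,142:232]))
lo=[];
for c in range(156,227):
    r=np.where(m[150:178,c])[0]; lo.append((c,150+r.max()+.5))
lo=np.array(lo);P=plane('top',lo,.022)
k=np.polyfit(P[:,1],P[:,0],1);res=P[:,0]-np.polyval(k,P[:,1]);ok=abs(res)<.003;k=np.polyfit(P[ok,1],P[ok,0],1)
print('front edge slope',k,ok.sum(),'angle',np.degrees(np.arctan2(1,k[0])),'ends',P[0],P[-1])
o=ctrl.get_obs();print(o['tool_pos'],o['force'],o['opening'],o['joint_pos'])
cv2.imwrite('pics/s7.png',cams.snapshot('scene'))
E
```

```text
143 ..........................................................................................
144 ..........................................................................................
145 ..........................................................................................
146 ..................................................................................#.......
147 ............................................................................########......
148 .....................................................................###############......
149 .............................................................#######################......
150 .....................................................###############################......
151 ..............................................#######################################.....
152 .......................................##############################################.....
153 ................................###################################################.#.....
154 ........................###########################
[... 1765 characters left out ...]
########.......................................................................
174 ............######........................................................................
175 ..........................................................................................
176 ..........................................................................................
177 ..........................................................................................
front edge slope [-0.1173  0.5326] 60 angle 96.69250942734259 ends [0.4773 0.4241 0.022 ] [0.5103 0.1543 0.022 ]
[ 0.4977 -0.3175  0.2417] [-0.4482  0.0283 -1.5376] 0.02297852943042922 [-19.11    14.4102   0.4239  -7.6379 -78.8353 -68.2864]
```

```bash
python3 - <<'E'
from h import *
np.set_printoptions(precision=4,suppress=True,linewidth=150)
t=cv2.imread('pics/t2.png');h=cv2.cvtColor(t,cv2.COLOR_BGR2HSV);m=(h[:,:,1]<90)&(h[:,:,2]>60)
def line(c0,c1,f,z):
    q=np.array([(c,f(np.where(m[140:178,c])[0])) for c in range(c0,c1)],float);P=plane('top',q,z)
    k=np.polyfit(P[:,1],P[:,0],1);ok=abs(P[:,0]-np.polyval(k,P[:,1]))<.002;k=np.polyfit(P[ok,1],P[ok,0],1);return k,ok.sum()
for n,a,b,f,zz in(('front',165,205,lambda r:140+r.max()+.5,(0,.022)),('back',160,202,lambda r:140+r.min()-.5,(.022,))):
    for z in zz:
        k,c=line(a,b,f,z);print(n,z,k,c,'x at y=.3:',np.polyval(k,.3))
# brightness profile across bed at a few columns
for c in(180,190):print(c,t[148:176,c].mean(1).astype(int))
# look: scene + top of current held spindle
s=cams.snapshot('scene');
b=cv2.resize(t[138:180,142:232],(800,373),interpolation=cv2.INTER_CUBIC)#x8.89
a=cv2.resize(s[60:150,240:360],(290,217))
im=np.zeros((595,800,3),np.uint8);im[:373]=b;im[375:592,:290]=a;cv2.imwrite('pics/m7.png',im)
E
```

```text
front 0 [-0.1165  0.5362] 40 x at y=.3: 0.5012008241088434
front 0.022 [-0.1165  0.5325] 40 x at y=.3: 0.49749112959134784
back 0.022 [-0.114   0.6001] 42 x at y=.3: 0.5658759548359418
180 [102 101 105  98 126 179 178 138 177 207 208 206 208 206 209 209 212 203 144 168 216 173 104  95 100  97  98  95]
190 [103 102  99 174 212 152 158 206 210 207 208 209 212 212 213 212 180 142 191 194 143  99  98 102 107 106 100  96]
```

View pics/m7.png

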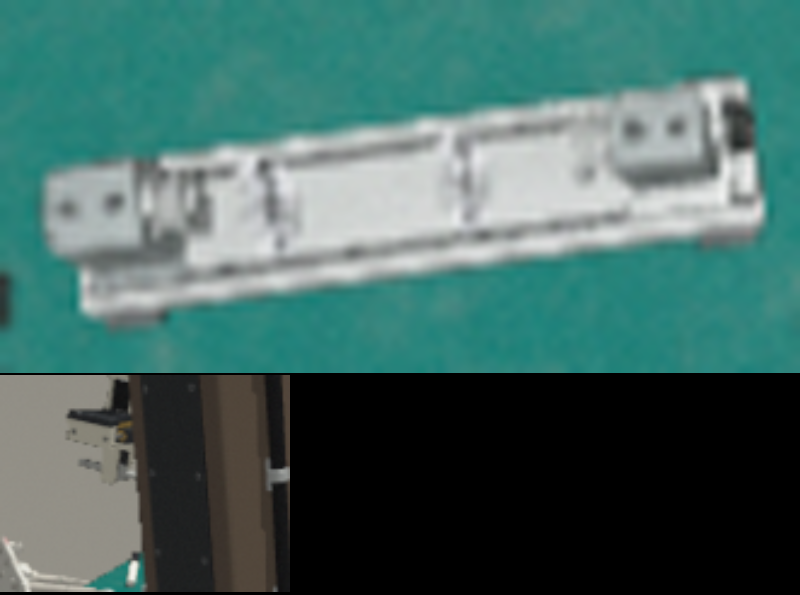

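The spindle is held level in the gripper, visible either side of it at (85,462) and (130,465). On the bench centres, the head block top is at m7 (42–143, 160–260), the tail top at (610–712, 90–172), and the V rests near (273,205) and (466,183).

```bash
python3 - <<'E'
from h import *
np.set_printoptions(precision=4,suppress=True,linewidth=150)
B=lambda x,y:(142+x/8.89-.44,138+y/8.88-.44)
H=plane('top',[B(42,172),B(135,160),B(143,248),B(51,259)],.094);print('head',H.mean(0),np.linalg.norm(H-np.roll(H,1,0),axis=1))
Tt=plane('top',[B(609,98),B(699,88),B(712,163),B(621,173)],.094);print('tail',Tt.mean(0),np.linalg.norm(Tt-np.roll(Tt,1,0),axis=1))
V=plane('top',[B(273,205),B(466,183)],.07);print('V',V,np.linalg.norm(V[0]-V[1]))
t=cv2.imread('pics/t2.png',0)
print(proj('top',[[.53,.357,.076],[.5395,.274,.076]]))
print('around V1');print(t[153:170,168:178]);print('V2');print(t[150:168,190:199])
E
```

```text
head [0.5172 0.4196 0.094 ] [0.0366 0.0392 0.0369 0.0386]
tail [0.5448 0.1848 0.094 ] [0.0316 0.0371 0.0317 0.0374]
V [[0.5214 0.3499 0.07  ]
 [0.5289 0.2688 0.07  ]] 0.0814956595891012
[[170.0178 158.1277]
 [192.2899 155.0849]]
around V1
[[102 104 105 109 115 129 152 173 163 161]
 [158 153 151 155 160 177 203 219 209 197]
 [208 206 211 178 174 175 173 172 161 136]
 [178 211 208 101 136 174 144 146 149 156]
 [165 215 187 122 161 217 202 204 205 206]
 [201 195 200 170 138 205 221 207 209 206]
 [198 188 204 189 139 202 219 201 210 206]
 [205 201 194 166 112 162 197 187 204 206]
 [202 190 183 168 117 156 185 182 207 208]
 [198 187 194 190 122 151 168 176 209 209]
 [200 202 205 195 169 177 188 173 208 207]
 [202 205 200 200 205 166 186 191 209 209]
 [203 206 207 219 211 142 192 210 210 207]
 [204 206 205 216 207 171 190 177 172 168]
 [168 176 164 166 156 133 128 129 132 137]
 [118 136 135 138 160 163 171 177 180 189]
 [173 178 192 197 212 214 204 191 183 176]]
V2
[[104 103 104 110 115 138 149 164 171]
 [176 167 163 166 170 188 190 204 212]
 [212 201 213 193 178 172 166 159 161]
 [152 174 213 161 151 154 140 155 159]
 [159 201 212 146 145 193 196 204 205]
 [207 213 208 173 155 220 217 208 207]
 [210 204 194 213 177 218 208 202 207]
 [207 199 185 201 151 200 192 202 205]
 [208 193 179 169 136 186 181 200 211]
 [209 197 195 188 146 174 174 202 212]
 [212 200 194 196 174 179 187 206 214]
 [212 204 197 215 173 170 204 213 214]
 [213 214 214 226 158 180 219 216 213]
 [212 213 212 211 191 184 187 183 180]
 [180 170 167 144 155 131 107 136 147]
 [142 133 150 171 176 172 177 189 192]
 [191 190 202 214 216 220 218 206 188]
 [194 186 177 170 169 174 168 151 132]]
```

Request:
{"op": "play_rows", "data": {
  "motion": [
    {"x":0,"y":0.4,"z":0,"rx":1,"ry":0,"rz":0},
    {"x":0,"y":0.8,"z":0,"rx":1,"ry":0,"rz":0},
    {"x":0,"y":1,"z":0,"rx":0,"ry":0,"rz":0},
    {"x":0,"y":1,"z":0,"rx":0,"ry":0,"rz":0},
    {"x":0,"y":1,"z":0,"rx":0,"ry":0,"rz":0},
    {"x":0,"y":1,"z":0,"rx":0,"ry":0,"rz":0},
    {"x":0,"y":1,"z":0,"rx":0,"ry":0,"rz":0},
    {"x":0,"y":1,"z":0,"rx":0,"ry":0,"rz":0},
    {"x":0,"y":1,"z":0,"rx":0,"ry":0,"rz":0},
    {"x":0,"y":1,"z":0,"rx":0,"ry":0,"rz":0},
    {"x":0,"y":1,"z":0,"rx":0,"ry":0,"rz":0},
    {"x":0,"y":1,"z":0,"rx":0,"ry":0,"rz":0},
    {"x":0,"y":1,"z":0,"rx":0,"ry":0,"rz":0},
    {"x":0,"y":1,"z":0,"rx":0,"ry":0,"rz":0},
    {"x":0,"y":1,"z":0,"rx":0,"ry":0,"rz":0},
    {"x":0,"y":1,"z":0,"rx":0,"ry":0,"rz":0},
    {"x":0,"y":1,"z":0,"rx":0,"ry":0,"rz":0},
    {"x":0,"y":1,"z":0,"rx":0,"ry":0,"rz":0},
    {"x":0,"y":1,"z":0,"rx":0,"ry":0,"rz":0},
    {"x":0,"y":1,"z":0,"rx":0,"ry":0,"rz":0}
  ]
}}

```text
clock: 12.52
tool_pos: [0.4895, 0.1632, 0.2423]
orientation: [-180.0, -0.0, -179.0]
force: [-0.8, -0.3, -2.5]
opening: 0.0236
gripper_force: 30.0
```

Request:
{"op": "play_rows", "data": {
  "motion": [
    {"x":0,"y":1,"z":0,"rx":0,"ry":0,"rz":0},
    {"x":0,"y":1,"z":0,"rx":0,"ry":0,"rz":0},
    {"x":0,"y":0,"z":0,"rx":0,"ry":0,"rz":-1},
    {"x":0,"y":0,"z":0,"rx":0,"ry":0,"rz":-1},
    {"x":0,"y":0,"z":0,"rx":0,"ry":0,"rz":-1},
    {"x":0,"y":0,"z":0,"rx":0,"ry":0,"rz":-1},
    {"x":0,"y":0,"z":0,"rx":0,"ry":0,"rz":-1},
    {"x":0,"y":0,"z":0,"rx":0,"ry":0,"rz":-1},
    {"x":0,"y":0,"z":0,"rx":0,"ry":0,"rz":-1},
    {"x":0,"y":0,"z":0,"rx":0,"ry":0,"rz":-1},
    {"x":0,"y":0,"z":0,"rx":0,"ry":0,"rz":-1},
    {"x":0,"y":0,"z":0,"rx":0,"ry":0,"rz":-1},
    {"x":0,"y":0,"z":0,"rx":0,"ry":0,"rz":-1},
    {"x":0,"y":0,"z":0,"rx":0,"ry":0,"rz":-1},
    {"x":0,"y":0,"z":0,"rx":0,"ry":0,"rz":-1},
    {"x":0,"y":0,"z":0,"rx":0,"ry":0,"rz":-1},
    {"x":0,"y":0,"z":0,"rx":0,"ry":0,"rz":-1},
    {"x":0,"y":0,"z":0,"rx":0,"ry":0,"rz":-1},
    {"x":0,"y":0,"z":0,"rx":0,"ry":0,"rz":-1},
    {"x":0,"y":0,"z":0,"rx":0,"ry":0,"rz":-1}
  ]
}}

```text
clock: 15.02
tool_pos: [0.489, 0.2129, 0.2425]
orientation: [180.0, -0.0, -106.9]
force: [-0.3, -0.6, -2.1]
opening: 0.0233
gripper_force: 30.0
```

Request:
{"op": "play_rows", "data": {
  "motion": [
    {"x":0,"y":0,"z":0,"rx":0,"ry":0,"rz":-1},
    {"x":0,"y":0,"z":0,"rx":0,"ry":0,"rz":-1},
    {"x":0,"y":0,"z":0,"rx":0,"ry":0,"rz":-1},
    {"x":0,"y":0,"z":0,"rx":0,"ry":0,"rz":-1},
    {"x":0,"y":0,"z":0,"rx":0,"ry":0,"rz":-1},
    {"x":0,"y":0,"z":0,"rx":0,"ry":0,"rz":-0.9},
    {"x":0,"y":0,"z":0,"rx":0,"ry":0,"rz":0}
  ]
}}

```text
clock: 15.9
tool_pos: [0.4891, 0.2129, 0.2425]
orientation: [180.0, -0.0, -83.5]
force: [-0.3, 0.0, -1.1]
opening: 0.0233
gripper_force: 30.0
```

Request:
{"op": "play_rows", "data": {
  "motion": [
    {"x":-0.86,"y":-0.51,"z":0,"rx":0,"ry":0,"rz":0},
    {"x":-0.86,"y":-0.51,"z":0,"rx":0,"ry":0,"rz":0},
    {"x":-0.86,"y":-0.51,"z":0,"rx":0,"ry":0,"rz":0},
    {"x":-0.86,"y":-0.51,"z":0,"rx":0,"ry":0,"rz":0},
    {"x":0,"y":0,"z":1,"rx":0,"ry":0,"rz":0},
    {"x":0,"y":0,"z":1,"rx":0,"ry":0,"rz":0},
    {"x":0,"y":0,"z":1,"rx":0,"ry":0,"rz":0},
    {"x":0,"y":0,"z":1,"rx":0,"ry":0,"rz":0},
    {"x":0,"y":0,"z":1,"rx":0,"ry":0,"rz":0},
    {"x":0,"y":0,"z":1,"rx":0,"ry":0,"rz":0},
    {"x":0,"y":0,"z":0.8,"rx":0,"ry":0,"rz":0},
    {"x":0,"y":0,"z":0.4,"rx":0,"ry":0,"rz":0},
    {"x":0,"y":0,"z":0,"rx":0,"ry":0,"rz":0}
  ]
}}

```text
clock: 17.52
tool_pos: [0.53, 0.3042, 0.0621]
orientation: [179.9, -0.1, -83.4]
force: [-1.2, -0.1, -2.3]
opening: 0.0231
gripper_force: 30.0
```

```bash
python3 - <<'E'
from h import *
np.set_printoptions(precision=4,suppress=True,linewidth=150)
s=cams.snapshot('scene');cv2.imwrite('pics/s8.png',s);cv2.imwrite('pics/t8.png',cams.snapshot('top'))
o=ctrl.get_obs();print(o['tool_pos'],o['force'],o['joint_pos'])
cv2.imwrite('pics/m8.png',cv2.resize(s[175:275,100:220],(720,600),interpolation=cv2.INTER_CUBIC)) #x6
E
```

```text
[0.5306 0.3047 0.0635] [-1.1094 -0.1768 -0.7578] [ 48.1448  21.2549 -17.3217   0.0194 -51.3655 -41.5866]
```

View pics/m8.png

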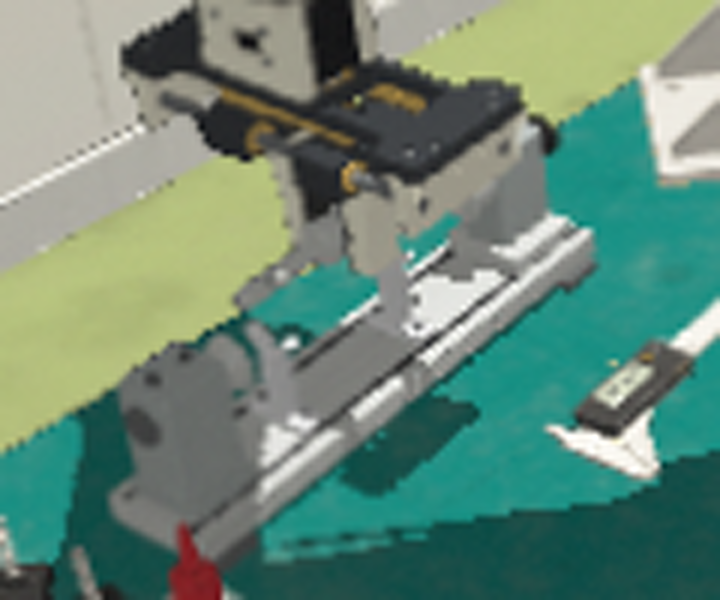

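The spindle's head-side end is at m8 (238,297), above and behind the near V rest, whose front jaw tip is at (258,325). The gripper is clear of the tailstock and headstock. Next I'll compare these pixels with the prediction.

```bash
python3 - <<'E'
from h import *
np.set_printoptions(precision=4,suppress=True,linewidth=150)
C=lambda P:(proj('scene',P)-[100,175])*6+2.5
o=np.array([.529,.3165,0]);y=np.array([-.115,.9934,0]);x=np.array([.9934,.115,0]);zz=np.array([0,0,1])
B=lambda a,b,c:o+a*x+b*y+c*zz
mid=np.array([.5306,.3047,.1075])
print('spindle head end',C([mid+.07*y]),'tail end',C([mid-.07*y]))
for d in(-.01,.01):print('z',d,C([mid+.07*y+d*zz]),'y',C([mid+.07*y+d*y]),'x',C([mid+.07*y+d*x]))
print('V1 jaw tips front/back',C([B(-.016,.04,.076),B(.016,.04,.076)]),'V2',C([B(-.016,-.044,.076),B(.016,-.044,.076)]))
print('head top corners',C([B(-.018,.122,.094),B(.018,.122,.094),B(-.018,.082,.094),B(.018,.082,.094)]))
print('bed front corners top',C([B(-.032,.13,.022),B(-.032,-.168,.022)]))
print('tail top',C([B(-.015,-.16+.006,.094),B(-.015,-.12+.006,.094)]))
E
```

```text
spindle head end [[237.4273 302.8219]] tail end [[434.5765 163.4943]]
z -0.01 [[240.6895 319.494 ]] y [[252.5756 292.0935]] x [[252.493  309.7734]]
z 0.01 [[234.1388 285.9804]] y [[222.1031 313.6789]] x [[222.4954 295.9277]]
V1 jaw tips front/back [[298.5094 346.4289]
 [251.2112 324.4365]] V2 [[415.3927 259.6321]
 [368.8067 239.7728]]
head top corners [[169.3383 411.2555]
 [115.1629 383.9957]
 [232.7449 364.8067]
 [178.8321 338.9312]]
bed front corners top [[204.4903 549.1138]
 [599.1488 235.3254]]
tail top [[548.7537 129.3991]
 [500.1923 164.6324]]
```

Request:
{"op": "play_rows", "data": {
  "motion": [
    {"x":0,"y":-0.14,"z":0.4,"rx":0,"ry":0,"rz":0},
    {"x":0,"y":0,"z":0.4,"rx":0,"ry":0,"rz":0},
    {"x":0,"y":0,"z":0.2,"rx":0,"ry":0,"rz":0},
    {"x":0,"y":0,"z":0,"rx":0,"ry":0,"rz":0}
  ]
}}

```text
clock: 18.12
tool_pos: [0.5332, 0.3041, 0.0372]
orientation: [179.9, -0.0, -83.4]
force: [-0.3, 0.4, -1.9]
opening: 0.0232
gripper_force: 30.0
```

Request:
{"op": "play_rows", "data": {
  "motion": [
    {"x":0,"y":0,"z":0.12,"rx":0,"ry":0,"rz":0},
    {"x":0,"y":0,"z":0.12,"rx":0,"ry":0,"rz":0},
    {"x":0,"y":0,"z":0,"rx":0,"ry":0,"rz":0}
  ]
}}

```text
clock: 18.5
tool_pos: [0.5334, 0.3044, 0.0316]
orientation: [180.0, -0.0, -83.4]
force: [-0.1, -0.2, -1.6]
opening: 0.0236
gripper_force: 30.0
```

Request:
{"op": "play_rows", "data": {
  "motion": [
    {"x":0,"y":0,"z":0.08,"rx":0,"ry":0,"rz":0},
    {"x":0,"y":0,"z":0.08,"rx":0,"ry":0,"rz":0},
    {"x":0,"y":0,"z":0,"rx":0,"ry":0,"rz":0}
  ]
}}

```text
clock: 18.88
tool_pos: [0.5336, 0.3045, 0.0279]
orientation: [-180.0, 0.0, -83.4]
force: [0.3, -0.2, -1.6]
opening: 0.023
gripper_force: 30.0
```

Request:
{"op": "play_rows", "data": {
  "motion": [
    {"x":0,"y":0,"z":0.06,"rx":0,"ry":0,"rz":0},
    {"x":0,"y":0,"z":0.06,"rx":0,"ry":0,"rz":0},
    {"x":0,"y":0,"z":0,"rx":0,"ry":0,"rz":0}
  ]
}}

```text
clock: 19.25
tool_pos: [0.5339, 0.3047, 0.0275]
orientation: [-179.9, 0.0, -83.4]
force: [-7.6, -3.3, 19.5]
opening: 0.0232
gripper_force: 30.0
```

```bash
python3 - <<'E'
from h import *
np.set_printoptions(precision=2,suppress=True,linewidth=150)
s=cams.snapshot('scene');cv2.imwrite('pics/s9.png',s)
g=cv2.cvtColor(s,6);a=cv2.imread('pics/s8.png',0)
print(proj('scene',[[.5336-.115*.07,.3045+.07*.9934,.0275+.0444]]))
print(ctrl.get_obs()['force'],ctrl.get_obs()['tool_pos'])
print(g[218:242,132:156])
E
```

```text
[[140.48 234.37]]
[-7.2  -3.85 19.4 ] [0.53 0.3  0.03]
[[182 183 184 183 181 182 183 182 183 184 183 181 181 183 182 180 166 156 132  75  35  35  34  50]
 [183 182 182 182 182 181 182 182 181 181 181 180 181 183 183 182 167 157 156  96  35  35  35  88]
 [181 182 181 184 184 183 183 182 183 182 182 181 181 180 181 181 167 157 155  95  64 110 121 122]
 [180 182 182 183 182 182 182 183 182 182 181 182 181 180 180 179 147 145 156 127 118 123 124 125]
 [180 180 181 181 182 182 183 182 181 180 181 182 182 179 180 130 121 151 152 134 126 127 128 127]
 [179 182 183 184 183 183 184 183 182 181 181 181 180 133  95 115 134 151 147 130 125 125 133 129]
 [177 180 183 182 182 184 184 182 183 185 181 178 152 111 114 119 122 136 135 127 125 126 127 129]
 [180 180 181 182 182 182 181 182 181 178 145  98 111 113 115 119 120 120 124 126 126 127 127 126]
 [181 182 182 181 182 183 182 179 140  51  62  89 112 114 114 118 123 126 125 127 128 126 124 124]
 [182 181 182 182 181 180 175 145  60  62  66  90 112 117 119 123 125 127 126 127 125 123 124 123]
 [183 183 183 181 173 148  61  60  63  83 106  92  71 1
[... 631 characters left out ...]
3 125]
 [106 105 107 108 110 121 132 131 130 126 116 122 139 139 136 137 134 103  57  70 112 124 125 123]
 [106 107 107 108 109 114 130 127 127 117  85 109 142 138 139 139 127  93  89 117 124 124 124 123]
 [107 107 108 106 105 109 121 126 125 119  94 110 144 139 141 140 129 122 124 124 123 124 123 123]
 [106 107 106 106 107 109 115 122 122 115  95 104 133 140 140 138 144 136 125 123 123 121 122 124]
 [107 106 106 106 107 107 111 113 113 111 112 123 132 139 140 138 136 130 124 122 123 123 124 124]
 [107 105 104 106 107 106 100  75  87 111 115  93 113 141 139 139 138 131 124 122 122 123 123 123]
 [107 106 106 106 106 105  99  93 115 124 127 103 115 141 139 139 139 138 130 123 122 122 124 125]]
```

Contact came at the expected height, so the spindle is in the V rests. I'll ease off the load and release it.

Request:
{"op": "play_rows", "data": {
  "motion": [
    {"x":0,"y":0.06,"z":-0.09,"rx":0,"ry":0,"rz":0},
    {"x":0,"y":0,"z":0,"rx":0,"ry":0,"rz":0}
  ]
}}

```text
clock: 19.55
tool_pos: [0.5332, 0.305, 0.0282]
orientation: [-179.9, 0.1, -83.4]
force: [2.6, -0.6, 6.5]
opening: 0.023
gripper_force: 30.0
```

Request:
{"op": "play_rows", "data": {
  "motion": [
    {"x":0,"y":0,"z":0,"rx":0,"ry":0,"rz":0},
    {"x":0,"y":0,"z":0,"rx":0,"ry":0,"rz":0},
    {"x":0,"y":0,"z":0,"rx":0,"ry":0,"rz":0}
  ],
  "fingers": 0.1
}}

```text
clock: 19.92
tool_pos: [0.5316, 0.3041, 0.0265]
orientation: [179.9, -0.0, -83.4]
force: [0.6, 0.2, 0.1]
opening: 0.0456
gripper_force: 0.0
```

Request:
{"op": "play_rows", "data": {
  "motion": [
    {"x":0,"y":0,"z":-0.5,"rx":0,"ry":0,"rz":0},
    {"x":0,"y":0,"z":-1,"rx":0,"ry":0,"rz":0},
    {"x":0,"y":0,"z":-1,"rx":0,"ry":0,"rz":0},
    {"x":0,"y":0,"z":-1,"rx":0,"ry":0,"rz":0},
    {"x":0,"y":0,"z":-1,"rx":0,"ry":0,"rz":0},
    {"x":0,"y":0,"z":0,"rx":0,"ry":0,"rz":0}
  ]
}}

```text
clock: 20.68
tool_pos: [0.5332, 0.3053, 0.1428]
orientation: [-179.8, 0.2, -83.4]
force: [0.6, -1.1, -0.0]
opening: 0.0484
gripper_force: 0.0
```

```bash
python3 - <<'E'
from h import *
np.set_printoptions(precision=4,suppress=True,linewidth=190)
s=cams.snapshot('scene');cv2.imwrite('pics/s10.png',s)
g=cv2.cvtColor(s,6);e=cv2.imread('pics/s2.png',0)
d=cv2.absdiff(g,e)>18
for r in range(195,245):print(r,''.join('.#'[int(k)] for k in d[r,125:205]))
y=np.array([-.115,.9934,0]);m=np.array([.532,.3045,.0725])
print(proj('scene',[m+.07*y,m,m-.07*y]))
E
```

```text
195 ################################........###################.###....#.#.....##...
196 ###############################........#.##################.#####....##.##...###
197 ################################......###########################....######..#..
198 ##################################..###################..########.....###..#####
199 #################################################################.....#..##.##..
200 #################################################################.....#.#.####..
201 ###################################################.###############.#..#.....#..
202 ###################################################.###############...##..####..
203 #########################################################.#####.####.......##...
204 ##########################################################.#######.#.###........
205 ##################################################################.####.#.......
206 ###########################################################.#####.....###...#...
207 #####################################################################..###.#
[... 2513 characters left out ...]
#####..###..#...##..........########.####
238 .########.....##..#.###.###################...#....#.#.#.....##...#.#...##.#####
239 ########.........##.######################......#..##.##..#.#.....####..########
240 #######.......#####.#####################.......#..#.....####..#.#####...#######
241 #####.........###..#####.###############.........###..#...#...#####.#..#..#####.
242 .###...........###..####.#############.......#####.#.#..##...##.#####.......##..
243 ....................###..############......##########..#..#.#####.####..........
244 .............###.#..##.#############......######.##....##..##.#.#####...........
[[140.7908 234.4319]
 [157.4993 222.1831]
 [172.9588 210.8717]]
```

Request:
{"op": "play_rows", "data": {
  "motion": [
    {"x":0.97,"y":0,"z":0,"rx":0,"ry":0,"rz":0},
    {"x":0.97,"y":0,"z":0,"rx":0,"ry":0,"rz":0},
    {"x":0.97,"y":0,"z":0,"rx":0,"ry":0,"rz":0},
    {"x":0.97,"y":0,"z":0,"rx":0,"ry":0,"rz":0},
    {"x":0.97,"y":0,"z":0,"rx":0,"ry":0,"rz":0},
    {"x":0,"y":0,"z":0.9,"rx":0,"ry":0,"rz":0},
    {"x":0,"y":0,"z":0.9,"rx":0,"ry":0,"rz":0},
    {"x":0,"y":0,"z":0.6,"rx":0,"ry":0,"rz":0},
    {"x":0,"y":0,"z":0.3,"rx":0,"ry":0,"rz":0},
    {"x":0,"y":0,"z":0,"rx":0,"ry":0,"rz":0}
  ]
}}

```text
clock: 21.98
tool_pos: [0.5459, 0.1837, 0.0719]
orientation: [180.0, -0.0, -83.4]
force: [0.2, 0.3, 0.0]
opening: 0.0483
gripper_force: 0.0
```

Request:
{"op": "play_rows", "data": {
  "motion": [
    {"x":0,"y":0,"z":0.6,"rx":0,"ry":0,"rz":0},
    {"x":0,"y":0,"z":0.6,"rx":0,"ry":0,"rz":0},
    {"x":0,"y":0,"z":0.3,"rx":0,"ry":0,"rz":0},
    {"x":0,"y":0,"z":0,"rx":0,"ry":0,"rz":0}
  ]
}}

```text
clock: 22.48
tool_pos: [0.5455, 0.1835, 0.0336]
orientation: [179.9, -0.1, -83.4]
force: [-0.6, -0.7, 0.2]
opening: 0.0483
gripper_force: 0.0
```

Request:
{"op": "play_rows", "data": {
  "motion": [
    {"x":0,"y":0,"z":0,"rx":0,"ry":0,"rz":0},
    {"x":0,"y":0,"z":0,"rx":0,"ry":0,"rz":0},
    {"x":0,"y":0,"z":0,"rx":0,"ry":0,"rz":0},
    {"x":0,"y":0,"z":0,"rx":0,"ry":0,"rz":0}
  ],
  "fingers": -0.6
}}

```text
clock: 22.98
tool_pos: [0.5477, 0.1846, 0.0352]
orientation: [-179.8, 0.1, -83.4]
force: [6.3, -0.1, -3.6]
opening: 0.0297
gripper_force: 30.0
```

Request:
{"op": "play_rows", "data": {
  "motion": [
    {"x":-0.1,"y":-0.06,"z":0,"rx":0,"ry":0,"rz":0},
    {"x":-0.3,"y":0,"z":0,"rx":0,"ry":0,"rz":0},
    {"x":-0.3,"y":0,"z":0,"rx":0,"ry":0,"rz":0},
    {"x":-0.3,"y":0,"z":0,"rx":0,"ry":0,"rz":0},
    {"x":-0.3,"y":0,"z":0,"rx":0,"ry":0,"rz":0},
    {"x":0,"y":0,"z":0,"rx":0,"ry":0,"rz":0}
  ]
}}

```text
clock: 23.72
tool_pos: [0.5438, 0.2176, 0.0351]
orientation: [-180.0, 0.0, -83.4]
force: [-1.0, 0.2, 6.3]
opening: 0.0297
gripper_force: 30.0
```

Request:
{"op": "play_rows", "data": {
  "motion": [
    {"x":-0.2,"y":0,"z":0,"rx":0,"ry":0,"rz":0},
    {"x":-0.2,"y":0,"z":0,"rx":0,"ry":0,"rz":0},
    {"x":0,"y":0,"z":0,"rx":0,"ry":0,"rz":0}
  ]
}}

```text
clock: 24.1
tool_pos: [0.5427, 0.2271, 0.0352]
orientation: [-180.0, 0.0, -83.4]
force: [-0.5, -2.1, 5.4]
opening: 0.0299
gripper_force: 30.0
```

Request:
{"op": "play_rows", "data": {
  "motion": [
    {"x":-0.12,"y":0,"z":0,"rx":0,"ry":0,"rz":0},
    {"x":-0.12,"y":0,"z":0,"rx":0,"ry":0,"rz":0},
    {"x":0,"y":0,"z":0,"rx":0,"ry":0,"rz":0}
  ]
}}

```text
clock: 24.48
tool_pos: [0.542, 0.2327, 0.0351]
orientation: [-180.0, 0.0, -83.4]
force: [-0.2, -4.5, 7.1]
opening: 0.0298
gripper_force: 30.0
```

Request:
{"op": "play_rows", "data": {
  "motion": [
    {"x":-0.08,"y":0,"z":0,"rx":0,"ry":0,"rz":0},
    {"x":0,"y":0,"z":0,"rx":0,"ry":0,"rz":0}
  ]
}}

```text
clock: 24.72
tool_pos: [0.5418, 0.2346, 0.0351]
orientation: [-180.0, 0.0, -83.4]
force: [-0.3, -3.6, 5.8]
opening: 0.03
gripper_force: 30.0
```

Request:
{"op": "play_rows", "data": {
  "motion": [
    {"x":-0.08,"y":0,"z":0,"rx":0,"ry":0,"rz":0},
    {"x":0,"y":0,"z":0,"rx":0,"ry":0,"rz":0}
  ]
}}

```text
clock: 24.98
tool_pos: [0.5416, 0.2353, 0.0351]
orientation: [-180.0, -0.1, -83.4]
force: [3.1, -9.2, 5.9]
opening: 0.0298
gripper_force: 30.0
```

Request:
{"op": "play_rows", "data": {
  "motion": [
    {"x":-0.06,"y":0,"z":0,"rx":0,"ry":0,"rz":0},
    {"x":0,"y":0,"z":0,"rx":0,"ry":0,"rz":0},
    {"x":0,"y":0,"z":0,"rx":0,"ry":0,"rz":0}
  ]
}}

```text
clock: 25.35
tool_pos: [0.5416, 0.2354, 0.0351]
orientation: [180.0, -0.2, -83.4]
force: [4.9, -14.2, 6.8]
opening: 0.0299
gripper_force: 30.0
```

Request:
{"op": "play_rows", "data": {
  "motion": [
    {"x":-0.06,"y":0,"z":0,"rx":0,"ry":0,"rz":0},
    {"x":0,"y":0,"z":0,"rx":0,"ry":0,"rz":0},
    {"x":0,"y":0,"z":0,"rx":0,"ry":0,"rz":0}
  ]
}}

```text
clock: 25.72
tool_pos: [0.5415, 0.2356, 0.0351]
orientation: [179.9, -0.3, -83.4]
force: [7.6, -20.0, 5.9]
opening: 0.0298
gripper_force: 30.0
```

Request:
{"op": "play_rows", "data": {
  "motion": [
    {"x":0.15,"y":0,"z":0,"rx":0,"ry":0,"rz":0},
    {"x":0,"y":0,"z":0,"rx":0,"ry":0,"rz":0}
  ]
}}

```text
clock: 25.98
tool_pos: [0.5417, 0.2352, 0.0352]
orientation: [-180.0, -0.0, -83.4]
force: [1.7, -5.0, 5.5]
opening: 0.0301
gripper_force: 30.0
```

Request:
{"op": "play_rows", "data": {
  "motion": [
    {"x":0,"y":0,"z":0,"rx":0,"ry":0,"rz":0},
    {"x":0,"y":0,"z":0,"rx":0,"ry":0,"rz":0},
    {"x":0,"y":0,"z":0,"rx":0,"ry":0,"rz":0}
  ],
  "fingers": 0.1
}}

```text
clock: 26.35
tool_pos: [0.5413, 0.2359, 0.0343]
orientation: [180.0, 0.0, -83.4]
force: [-0.2, -0.5, 0.5]
opening: 0.0472
gripper_force: 0.0
```

Request:
{"op": "play_rows", "data": {
  "motion": [
    {"x":0,"y":0,"z":-0.5,"rx":0,"ry":0,"rz":0},
    {"x":0,"y":0,"z":-1,"rx":0,"ry":0,"rz":0},
    {"x":0,"y":0,"z":-1,"rx":0,"ry":0,"rz":0},
    {"x":0,"y":0,"z":-1,"rx":0,"ry":0,"rz":0},
    {"x":0,"y":0,"z":-1,"rx":0,"ry":0,"rz":0},
    {"x":0,"y":0,"z":-1,"rx":0,"ry":0,"rz":0},
    {"x":0,"y":0,"z":-1,"rx":0,"ry":0,"rz":0},
    {"x":0,"y":0,"z":-1,"rx":0,"ry":0,"rz":0},
    {"x":0,"y":0,"z":-1,"rx":0,"ry":0,"rz":0}
  ]
}}

```text
clock: 27.48
tool_pos: [0.5414, 0.2354, 0.249]
orientation: [-180.0, 0.0, -83.4]
force: [-0.1, -0.3, 0.0]
opening: 0.0487
gripper_force: 0.0
```

Request:
{"op": "play_rows", "data": {
  "motion": [
    {"x":1,"y":0.2,"z":0,"rx":0,"ry":0,"rz":0},
    {"x":1,"y":0.2,"z":0,"rx":0,"ry":0,"rz":0},
    {"x":1,"y":0.2,"z":0,"rx":0,"ry":0,"rz":0},
    {"x":1,"y":0.2,"z":0,"rx":0,"ry":0,"rz":0},
    {"x":1,"y":0.2,"z":0,"rx":0,"ry":0,"rz":0},
    {"x":1,"y":0.2,"z":0,"rx":0,"ry":0,"rz":0},
    {"x":1,"y":0.2,"z":0,"rx":0,"ry":0,"rz":0},
    {"x":1,"y":0.2,"z":0,"rx":0,"ry":0,"rz":0},
    {"x":1,"y":0.2,"z":0,"rx":0,"ry":0,"rz":0},
    {"x":1,"y":0.2,"z":0,"rx":0,"ry":0,"rz":0},
    {"x":1,"y":0.2,"z":0,"rx":0,"ry":0,"rz":0},
    {"x":1,"y":0.2,"z":0,"rx":0,"ry":0,"rz":0},
    {"x":1,"y":0.2,"z":0,"rx":0,"ry":0,"rz":0},
    {"x":1,"y":0.2,"z":0,"rx":0,"ry":0,"rz":0},
    {"x":1,"y":0.2,"z":0,"rx":0,"ry":0,"rz":0},
    {"x":1,"y":0.2,"z":0,"rx":0,"ry":0,"rz":0},
    {"x":1,"y":0.2,"z":0,"rx":0,"ry":0,"rz":0},
    {"x":1,"y":0.2,"z":0,"rx":0,"ry":0,"rz":0},
    {"x":1,"y":0.2,"z":0,"rx":0,"ry":0,"rz":0},
    {"x":1,"y":0.2,"z":0,"rx":0,"ry":0,"rz":0}
  ],
  "fingers": -0.3
}}

```text
clock: 29.98
tool_pos: [0.4982, -0.2744, 0.2468]
orientation: [180.0, 0.0, -83.5]
force: [-0.0, 0.2, -0.0]
opening: 0.0307
gripper_force: 0.0
```

```bash
python3 - <<'E'
from h import *
np.set_printoptions(precision=4,suppress=True,linewidth=190)
t=cams.snapshot('top');s=cams.snapshot('scene');cv2.imwrite('pics/t11.png',t);cv2.imwrite('pics/s11.png',s)
e=cv2.imread('pics/t2.png',0);g=cv2.cvtColor(t,6);ch=' .:-=+*#%@'
for im in(e,g):
  for r in range(143,174):print(r,''.join(ch[int(k)*10//256] for k in im[r,142:232]))
o=ctrl.get_obs();print(o['tool_pos'],o['joint_pos'])
B=lambda a,b,c:np.array([.5325,.3165,0])+a*np.array([.9934,.115,0])+b*np.array([-.115,.9934,0])+[0,0,c]
print('tail top corners expected',proj('top',[B(a,b,.094) for a in(-.015,.015) for b in(-.103,-.063)])-[142,0])
print('drum',proj('top',[B(0,.01,.087),B(0,-.06,.075),B(0,.08,.075)])-[142,0])
E
```

```text
143 ==---===---=-=--=-==============-=-=====================-===-===================-=-=====-=
144 =-----==--====---=-=--=--=======-========================-===--==============-=====-======
145 =----=-=-==--=--====---===========-==-=================--==-=-===============-=-===-====--
146 -------------=--=--==-=================--=============-==--==--==============---=-===-==--
147 -----=------====----=====================-=============--=-----=============+=+****#=====-
148 -==-=------===--====-===================-============----=======-===+=+++++****%%**#======
149 -====----=-===-=--=--====================-==--=-=========-===++**************#*#%=-=======
150 -===----=----===--===================================++******##%##*#*******#***+%-::-=====
151 ==-----------==---=--=================-=======+******###%##***********++**#++**=#=:::=--==
152 =-=------------====--=================++******#%%#%#*****+=++++*******=-+*#==**=%+::--====
153 ====---=-=---=====-=-=--==-====++*****###%###***+*%*+*+******#########++*##**#*=#+::-=====
154 ===----------==----=-===+**++***#%%###****+++=++*#%
[... 4351 characters left out ...]
%###*****++===============-===-===========================
170 :-=======#**+********#%%%%##***#*++==============================-========================
171 :-=====-=#***#%%%%##******++=========-===============================-====================
172 :-=======#####**#*++==============--=======================-==============================
173 :-=======+*+++====-===============-=========================-==-=======-==================
[ 0.498  -0.2753  0.2465] [ -9.2217   8.9942  -8.5315   0.0178 -72.5379  15.6338]
tail top corners expected [[ 66.2618 156.5817]
 [ 55.3839 158.0589]
 [ 65.2821 148.5207]
 [ 54.4287 149.9991]]
drum [[ 35.5621 157.0678]
 [ 54.943  155.0598]
 [ 17.6888 160.2061]]
```

The top view shows the tailstock block at columns 197–208, where it should be when home, and the drum at column ~178, also as predicted. Before reaching for the tray I'll refine the tongue position.

```bash
python3 - <<'E'
from h import *
np.set_printoptions(precision=4,suppress=True,linewidth=190)
t=cv2.imread('pics/t11.png',0);s=cv2.imread('pics/s11.png',0);print(t[140:178,360:390])
c=np.array([.5243,-.4208,0]);x=np.array([.9914,.1305,0]);y=np.array([-.1305,.9914,0])
P=lambda a,b,z:c+a*x+b*y+[0,0,z]
print('tongue top',proj('top',[P(a,b,.06) for a in(-.046,-.034) for b in(-.015,.015)])-[360,140])
S=proj('scene',[P(a,b,.06) for a in(-.046,-.034) for b in(-.015,.015)]);print(S)
print(s[138:166,294:322])
E
```

```text
[[ 46  44  48 ...  80  73  61]
 [ 45  42  42 ...  74  69  63]
 [ 42  43  46 ...  68  62  63]
 ...
 [ 90  86  87 ...  95 106 104]
 [ 86  85  86 ... 100 108 103]
 [ 90  91  90 ... 102 104 102]]
tongue top [[23.964  28.4434]
 [16.3254 29.5659]
 [23.4143 25.3194]
 [15.7792 26.4347]]
[[303.9836 146.267 ]
 [300.9775 148.9483]
 [301.4021 145.6033]
 [298.3697 148.2679]]
[[210 246 228 143  96  95  94  97  99 100 100 102 103  92  71  54  54  55  52  56  48  37  45  51  42  33  31  32]
 [237 246 226 143  96  95  96  94  97  98  98 100  98  89  71  54  54  55  53  54  49  38  48  53  47  35  33  32]
 [240 245 217 119  94  94  93  94  94  95  95  95  95  88  69  54  54  55  54  54  49  39  43  53  49  35  31  33]
 [240 244 207 101  94  94  94  94  95  95  93  93  95  88  72  53  54  54  54  55  48  37  35  41  39  32  33  31]
 [243 243 201  95  94  95  96  96  95  96  95  95  97  94  77  53  53  55  53  55  51  41  32  32  32  31  31  32]
 [245 236 172  94  95  95  97  98  97  98  99  99  98  97  80  53  53  53  54  54  55  43  31  32  33  30  31  32]
 [244 235 151  99  97  96  97  97  97 100 100
[... 1785 characters left out ...]
  31  32]
 [132 141 150 163 180 196 166 165 190 142 110  99  96  98  86  59  54  54  54  53  55  44  33  31  31  31  32  32]
 [108 107 113 125 131 141 133 135 143 118 104 101 101  98  84  59  53  55  54  54  53  45  35  31  30  31  32  30]
 [101 102 106 100  96 114 121 123 117 103 100 101 101  98  85  64  54  54  53  55  54  43  33  31  33  31  32  31]
 [ 98  99  98  94  95 102 106 106 100  96  97  97  98  97  87  66  54  54  53  53  55  46  33  33  33  33  33  31]
 [ 96  96  97  95  94  94  95  97  94  93  96  95  95  97  86  66  54  55  55  54  54  45  33  33  30  30  32  32]
 [ 93  93  93  92  94  94  95  94  92  93  93  94  95  94  87  65  54  53  53  54  55  47  36  32  31  32  32  32]]
```

The scene view puts the tongue's top face at pixel (301,146.5) and the prediction was (301.2,147.3), so position and height agree. Going for the tongue.

Request:
{"op": "play_rows", "data": {
  "motion": [
    {"x":0.97,"y":0.2,"z":0,"rx":0,"ry":0,"rz":0},
    {"x":0.97,"y":0.2,"z":0,"rx":0,"ry":0,"rz":0},
    {"x":0.97,"y":0.2,"z":0,"rx":0,"ry":0,"rz":0},
    {"x":0.97,"y":0.2,"z":0,"rx":0,"ry":0,"rz":0},
    {"x":0.97,"y":0.2,"z":0,"rx":0,"ry":0,"rz":0},
    {"x":0.97,"y":0.2,"z":0,"rx":0,"ry":0,"rz":-0.25},
    {"x":0,"y":0,"z":1,"rx":0,"ry":0,"rz":0},
    {"x":0,"y":0,"z":1,"rx":0,"ry":0,"rz":0},
    {"x":0,"y":0,"z":1,"rx":0,"ry":0,"rz":0},
    {"x":0,"y":0,"z":1,"rx":0,"ry":0,"rz":0},
    {"x":0,"y":0,"z":1,"rx":0,"ry":0,"rz":0},
    {"x":0,"y":0,"z":1,"rx":0,"ry":0,"rz":0},
    {"x":0,"y":0,"z":1,"rx":0,"ry":0,"rz":0},
    {"x":0,"y":0,"z":0.5,"rx":0,"ry":0,"rz":0},
    {"x":0,"y":0,"z":0,"rx":0,"ry":0,"rz":0}
  ]
}}

```text
clock: 31.95
tool_pos: [0.4855, -0.4205, 0.0589]
orientation: [179.9, 0.1, -82.4]
force: [0.2, -0.8, -0.3]
opening: 0.0305
gripper_force: 0.0
```

Request:
{"op": "play_rows", "data": {
  "motion": [
    {"x":0.14,"y":0,"z":0.3,"rx":0,"ry":0,"rz":0},
    {"x":0,"y":0,"z":0.5,"rx":0,"ry":0,"rz":0},
    {"x":0,"y":0,"z":0.5,"rx":0,"ry":0,"rz":0},
    {"x":0,"y":0,"z":0,"rx":0,"ry":0,"rz":0}
  ]
}}

```text
clock: 32.45
tool_pos: [0.4857, -0.4236, 0.0255]
orientation: [179.9, 0.1, -82.4]
force: [-0.5, 0.4, 0.1]
opening: 0.0307
gripper_force: 0.0
```

Request:
{"op": "play_rows", "data": {
  "motion": [
    {"x":0,"y":0,"z":0.4,"rx":0,"ry":0,"rz":0},
    {"x":0,"y":0,"z":0.4,"rx":0,"ry":0,"rz":0},
    {"x":0,"y":0,"z":0.2,"rx":0,"ry":0,"rz":0},
    {"x":0,"y":0,"z":0,"rx":0,"ry":0,"rz":0}
  ]
}}

```text
clock: 32.95
tool_pos: [0.4863, -0.424, 0.0014]
orientation: [179.9, 0.0, -82.4]
force: [0.1, 0.3, 0.5]
opening: 0.0303
gripper_force: 0.0
```

```bash
python3 - <<'E'
from h import *
np.set_printoptions(threshold=99999,linewidth=220)
s=cams.snapshot('scene');cv2.imwrite('pics/s12.png',s);t=cams.snapshot('top');cv2.imwrite('pics/t12.png',t)
o=ctrl.get_obs();p=o['tool_pos']+[0,0,.028];print(p,o['force'])
print(proj('scene',[p]), proj('scene',[[.4846,-.4260,.06]]))
g=cv2.cvtColor(s,6);print(g[132:164,284:316])
E
```

```text
[ 0.48678629 -0.42428242  0.03020531] [ 0.49145244 -0.18683401  0.21270097]
[[300.03444239 153.60233208]] [[301.19793094 147.26651503]]
[[127 127 125 101  53  51  46  43  42  32  32  32  31  32  31  31  30  32  32  33  32  30  35  32  32  33  46  51  52  51  53  59]
 [114 124 139 111  51  52  49  51  52  38  31  30  33  30  30  29  31  31  32  33  32  32  31  32  34  33  46  51  51  51  51  59]
 [ 82  87  93  78  51  51  48  45  46  38  31  31  33  32  33  31  33  32  31  30  31  31  31  31  29  31  43  51  50  53  52  57]
 [ 52  55  51  46  51  52  47  41  35  34  30  30  32  31  31  33  29  31  31  31  29  30  32  32  31  31  40  50  52  52  52  54]
 [121 123  95  37  48  51  50  42  32  31  30  30  30  33  32  31  32  31  31  30  31  31  32  32  30  31  38  47  52  51  52  53]
 [143 143 110  31  45  53  51  46  35  32  30  30  32  31  30  32  30  31  30  31  31  32  31  31  31  34  34  45  52  52  52  53]
 [142 143 109  29  44  51  51  46  36  30  32  31  31  30  30  30  32  31  33  32  31  33  30  31  32  32  34  46  50  52  51  52]
 [143 143 134  98  53  51  51  47  38  33  33  
[... 2528 characters left out ...]
 31  31  30  32  31  33  31  32  33  35  46]
 [ 73  79  89 102 114 120 117 110  84  53  51  49  37  32  32  32  28  32  30  31  31  30  30  30  31  30  32  32  32  31  29  41]
 [ 50  51  58  63  70  78  93 104  85  51  51  47  38  33  30  31  29  31  31  33  30  30  32  33  32  30  32  31  33  34  30  40]
 [ 49  49  51  50  49  50  58  67  61  52  51  51  43  33  32  33  33  31  31  30  32  30  33  32  31  30  33  34  42  44  37  35]
 [ 49  48  49  50  49  51  50  49  51  52  51  52  46  42  42  31  31  30  32  32  30  31  31  32  30  30  32  34  45  50  40  35]
 [ 52  53  51  49  46  41  37  44  50  51  51  53  49  50  52  40  32  29  31  31  33  31  34  29  31  32  30  32  39  43  36  33]]
```

Request:
{"op": "play_rows", "data": {
  "motion": [
    {"x":0,"y":0,"z":0,"rx":0,"ry":0,"rz":0},
    {"x":0,"y":0,"z":0,"rx":0,"ry":0,"rz":0}
  ],
  "fingers": -0.6
}}

```text
clock: 33.3
tool_pos: [0.4868, -0.4243, 0.0024]
orientation: [-180.0, -0.0, -82.4]
force: [0.5, 1.0, 0.5]
opening: 0.019
gripper_force: 0.0
```

Request:
{"op": "play_rows", "data": {
  "motion": [
    {"x":0,"y":0,"z":0,"rx":0,"ry":0,"rz":0}
  ],
  "fingers": -0.68
}}

```text
clock: 33.42
tool_pos: [0.4868, -0.4242, 0.0023]
orientation: [-180.0, -0.0, -82.4]
force: [0.2, 0.3, 0.2]
opening: 0.0152
gripper_force: 0.0
```

Request:
{"op": "play_rows", "data": {
  "motion": [
    {"x":0,"y":0,"z":0,"rx":0,"ry":0,"rz":0},
    {"x":0,"y":0,"z":0,"rx":0,"ry":0,"rz":0},
    {"x":0,"y":0,"z":0,"rx":0,"ry":0,"rz":0},
    {"x":0,"y":0,"z":0,"rx":0,"ry":0,"rz":0}
  ],
  "fingers": -1
}}

```text
clock: 33.92
tool_pos: [0.4869, -0.4242, 0.0022]
orientation: [-180.0, -0.0, -82.4]
force: [1.5, 1.0, 1.2]
opening: 0.012
gripper_force: 30.0
```

Request:
{"op": "play_rows", "data": {
  "motion": [
    {"x":0,"y":0,"z":-0.1,"rx":0,"ry":0,"rz":0},
    {"x":0,"y":0,"z":-0.2,"rx":0,"ry":0,"rz":0},
    {"x":0,"y":0,"z":-0.35,"rx":0,"ry":0,"rz":0},
    {"x":0,"y":0,"z":-0.5,"rx":0,"ry":0,"rz":0},
    {"x":0,"y":0,"z":-0.65,"rx":0,"ry":0,"rz":0},
    {"x":0,"y":0,"z":-0.65,"rx":0,"ry":0,"rz":0},
    {"x":0,"y":0,"z":-0.65,"rx":0,"ry":0,"rz":0},
    {"x":0,"y":0,"z":-0.65,"rx":0,"ry":0,"rz":0},
    {"x":0,"y":0,"z":-0.65,"rx":0,"ry":0,"rz":0},
    {"x":0,"y":0,"z":-0.65,"rx":0,"ry":0,"rz":0},
    {"x":0,"y":0,"z":-0.65,"rx":0,"ry":0,"rz":0},
    {"x":0,"y":0,"z":-0.65,"rx":0,"ry":0,"rz":0},
    {"x":0,"y":0,"z":-0.65,"rx":0,"ry":0,"rz":0},
    {"x":0,"y":0,"z":-0.65,"rx":0,"ry":0,"rz":0},
    {"x":0,"y":0,"z":-0.65,"rx":0,"ry":0,"rz":0},
    {"x":0,"y":0,"z":-0.65,"rx":0,"ry":0,"rz":0},
    {"x":0,"y":0,"z":-0.5,"rx":0,"ry":0,"rz":0},
    {"x":0,"y":0,"z":-0.35,"rx":0,"ry":0,"rz":0},
    {"x":0,"y":0,"z":-0.2,"rx":0,"ry":0,"rz":0},
    {"x":0,"y":0,"z":-0.1,"rx":0,"ry":0,"rz":0}
  ]
}}

```text
clock: 36.42
tool_pos: [0.4866, -0.4241, 0.2545]
orientation: [180.0, 0.0, -82.4]
force: [-0.0, 0.4, -3.0]
opening: 0.012
gripper_force: 30.0
```

```bash
python3 - <<'E'
from h import *
np.set_printoptions(threshold=99999,linewidth=220)
s=cams.snapshot('scene');cv2.imwrite('pics/s13.png',s)
o=ctrl.get_obs();p=o['tool_pos'];print(p,o['orientation'],o['force'],o['moment'],o['joint_pos'])
P=p+np.array([.072*.991,.072*.132,.018-.0022]);u=proj('scene',[P])[0];print(u)
r,c=int(u[1]),int(u[0]);g=cv2.cvtColor(s,6);print(g[r-12:r+10,c-16:c+16])
E
```

```text
[ 0.48659811 -0.42412656  0.25467792] [ 1.79988570e+02  8.20577212e-03 -8.24279977e+01] [ 0.51981094 -0.81888054 -2.95337196] [-0.04767126  0.16716342  0.01632211] [-2.37908749e+01  1.61503938e+01  1.78322262e+00 -1.09219590e-03 -7.56468594e+01  3.13631489e+01]
[287.88571597  95.60062072]
[[142 142 143 142 142 142 142 142 142 142 141 142 142 141 142 142 142 142 141 142 141 141  91  51  52  47  35  31  31  30  32  31]
 [142 142 142 141 142 142 142 143 141 142 142 142 142 142 142 142 143 141 142 142 142 142  92  51  52  47  36  32  31  30  32  30]
 [142 141 142 141 141 143 141 141 142 142 142 142 142 142 141 142 142 142 142 143 142 141  93  52  52  51  37  32  30  31  32  29]
 [142 142 143 142 142 142 142 142 141 143 142 141 142 143 143 142 142 143 143 143 142 142  93  51  52  51  38  31  30  33  33  31]
 [143 142 143 142 144 142 142 142 142 142 143 143 142 142 142 142 142 142 142 142 142 142  94  52  52  52  39  31  31  31  32  30]
 [142 142 142 142 143 141 142 142 143 142 142 142 142 142 142 142 142 141 141 141 143 142  94  53  52  52  37  31  30  31  31  32]
 [142 142 142 143 142 14
[... 1372 characters left out ...]
115 115  83  51  53  51  45  51  43  33  31]
 [142 141 142 142 142 143 142 128 117 125 118 113 118 121 121 119 120 121 119 118 117 117 117  85  53  52  52  40  32  32  32  31]
 [142 143 142 143 143 142 142 142 142 143 120 101 118 126 128 117 111 117 120 120 121 118 120  88  53  52  52  42  32  32  33  31]
 [143 143 141 143 143 142 142 143 143 142 142 143 143 143 143 118 102 119 126 125 117 112 118  93  59  51  52  42  33  32  30  31]
 [143 143 142 142 142 143 143 142 143 144 142 143 142 142 143 143 143 142 142 142 117 102 119  93  56  51  51  44  34  32  32  31]
 [143 142 143 142 142 143 143 142 143 142 142 143 144 142 142 143 143 143 142 143 142 142 143  97  48  51  51  47  35  30  31  33]]
```

The tray is lifted and level, and the ball stands up from its pocket at scene pixel (289,95). Now the carry, with gentle ramps.

Request:
{"op": "play_rows", "data": {
  "motion": [
    {"x":-0.1,"y":-0.01,"z":0,"rx":0,"ry":0,"rz":0},
    {"x":-0.2,"y":-0.02,"z":0,"rx":0,"ry":0,"rz":0},
    {"x":-0.3,"y":-0.03,"z":0,"rx":0,"ry":0,"rz":0},
    {"x":-0.4,"y":-0.04,"z":0,"rx":0,"ry":0,"rz":0},
    {"x":-0.5,"y":-0.04,"z":0,"rx":0,"ry":0,"rz":0},
    {"x":-0.6,"y":-0.04,"z":0,"rx":0,"ry":0,"rz":0},
    {"x":-0.7,"y":-0.05,"z":0,"rx":0,"ry":0,"rz":0},
    {"x":-0.7,"y":-0.05,"z":0,"rx":0,"ry":0,"rz":0},
    {"x":-0.7,"y":-0.05,"z":0,"rx":0,"ry":0,"rz":0},
    {"x":-0.7,"y":-0.05,"z":0,"rx":0,"ry":0,"rz":0},
    {"x":-0.7,"y":-0.05,"z":0,"rx":0,"ry":0,"rz":0},
    {"x":-0.7,"y":-0.05,"z":0,"rx":0,"ry":0,"rz":0},
    {"x":-0.7,"y":-0.05,"z":0,"rx":0,"ry":0,"rz":0},
    {"x":-0.7,"y":-0.05,"z":0,"rx":0,"ry":0,"rz":0},
    {"x":-0.7,"y":-0.05,"z":0,"rx":0,"ry":0,"rz":0},
    {"x":-0.7,"y":-0.05,"z":0,"rx":0,"ry":0,"rz":0},
    {"x":-0.7,"y":-0.04,"z":0,"rx":0,"ry":0,"rz":0},
    {"x":-0.7,"y":-0.03,"z":0,"rx":0,"ry":0,"rz":0},
    {"x":-0.7,"y":-0.02,"z":0,"rx":0,"ry":0,"rz":0},
    {"x":-0.7,"y":-0.01,"z":0,"rx":0,"ry":0,"rz":0}
  ]
}}

```text
clock: 38.98
tool_pos: [0.4666, -0.1256, 0.2546]
orientation: [-180.0, -0.0, -82.4]
force: [0.6, -0.6, -3.1]
opening: 0.0119
gripper_force: 30.0
```

Request:
{"op": "play_rows", "data": {
  "motion": [
    {"x":-0.7,"y":0,"z":0,"rx":0,"ry":0,"rz":0},
    {"x":-0.7,"y":0.02,"z":0,"rx":0,"ry":0,"rz":0},
    {"x":-0.7,"y":0.04,"z":0,"rx":0,"ry":0,"rz":0},
    {"x":-0.7,"y":0.06,"z":0,"rx":0,"ry":0,"rz":0},
    {"x":-0.7,"y":0.06,"z":0,"rx":0,"ry":0,"rz":0},
    {"x":-0.7,"y":0.06,"z":0,"rx":0,"ry":0,"rz":0},
    {"x":-0.7,"y":0.06,"z":0,"rx":0,"ry":0,"rz":0},
    {"x":-0.7,"y":0.06,"z":0,"rx":0,"ry":0,"rz":0},
    {"x":-0.7,"y":0.06,"z":0,"rx":0,"ry":0,"rz":0},
    {"x":-0.7,"y":0.06,"z":0,"rx":0,"ry":0,"rz":0},
    {"x":-0.7,"y":0.06,"z":0,"rx":0,"ry":0,"rz":0},
    {"x":-0.7,"y":0.06,"z":0,"rx":0,"ry":0,"rz":0},
    {"x":-0.7,"y":0.06,"z":0,"rx":0,"ry":0,"rz":0},
    {"x":-0.7,"y":0.06,"z":0,"rx":0,"ry":0,"rz":0},
    {"x":-0.7,"y":0.06,"z":0,"rx":0,"ry":0,"rz":0},
    {"x":-0.7,"y":0.06,"z":0,"rx":0,"ry":0,"rz":0},
    {"x":-0.7,"y":0.06,"z":0,"rx":0,"ry":0,"rz":0},
    {"x":-0.7,"y":0.06,"z":0,"rx":0,"ry":0,"rz":0},
    {"x":-0.7,"y":0.06,"z":0,"rx":0,"ry":0,"rz":0},
    {"x":-0.7,"y":0.06,"z":0,"rx":0,"ry":0,"rz":0}
  ]
}}

```text
clock: 41.48
tool_pos: [0.3937, 0.2178, 0.2546]
orientation: [-180.0, -0.0, -82.4]
force: [0.1, -0.1, -1.9]
opening: 0.0121
gripper_force: 30.0
```

Request:
{"op": "play_rows", "data": {
  "motion": [
    {"x":-0.7,"y":0.04,"z":0,"rx":0,"ry":0,"rz":0},
    {"x":-0.7,"y":0.02,"z":0,"rx":0,"ry":0,"rz":0},
    {"x":-0.6,"y":0,"z":0,"rx":0,"ry":0,"rz":0},
    {"x":-0.5,"y":0,"z":0,"rx":0,"ry":0,"rz":0},
    {"x":-0.4,"y":0,"z":0,"rx":0,"ry":0,"rz":0},
    {"x":-0.3,"y":0,"z":0,"rx":0,"ry":0,"rz":0},
    {"x":-0.2,"y":0,"z":0,"rx":0,"ry":0,"rz":0},
    {"x":-0.1,"y":0,"z":0,"rx":0,"ry":0,"rz":0},
    {"x":-0.05,"y":0,"z":0,"rx":0,"ry":0,"rz":0},
    {"x":0,"y":0,"z":0,"rx":0,"ry":0,"rz":0},
    {"x":0,"y":0,"z":0,"rx":0,"ry":0,"rz":0}
  ]
}}

```text
clock: 42.85
tool_pos: [0.3808, 0.3043, 0.2546]
orientation: [-180.0, 0.0, -82.4]
force: [-0.6, 0.8, -2.0]
opening: 0.012
gripper_force: 30.0
```

```bash
python3 - <<'E'
from h import *
np.set_printoptions(threshold=99999,linewidth=220,precision=4,suppress=True)
s=cams.snapshot('scene');cv2.imwrite('pics/s14.png',s)
o=ctrl.get_obs();p=o['tool_pos'];print(p,o['orientation'],o['force'],o['moment'],o['joint_pos'])
P=p+np.array([.072*.991,.072*.132,.018-.0022]);u=proj('scene',[P])[0];print(P,u)
r,c=int(u[1]),int(u[0]);g=cv2.cvtColor(s,6);print(g[r-14:r+14,c-16:c+16])
t=cv2.imread('pics/top0.png')
print('oil bottle cap',plane('top',[(134.4,194)],.12),'calliper',plane('top',[(199,194),(250,184)],.014))
E
```

```text
[0.3808 0.3043 0.2546] [-179.9968    0.005   -82.4399] [ 0.2787 -0.248  -3.1324] [ 0.0069  0.2072 -0.0341] [ 61.8054   0.5486 -16.8727  -0.0003 -72.5728 -54.2452]
[0.4521 0.3138 0.2704] [164.9546 174.9801]
[[170 169 170 169 170 170 170 169 169 168 169 169 169 169 169 170 168 169 168 169 169 168 170 169 169 169 140 139 131 118  93  53]
 [170 170 170 170 170 169 169 169 169 169 169 169 169 169 170 169 169 168 170 168 169 169 169 169 170 169 141 140 140 140 130  93]
 [170 170 170 169 169 169 169 169 168 169 169 169 168 169 171 169 168 168 169 170 168 169 169 169 168 169 102 139 139 140 138  89]
 [169 169 168 169 169 168 169 169 169 169 169 169 170 168 169 168 169 169 169 169 170 169 169 170 169 168 147 139 138 138 136  82]
 [170 169 169 168 169 169 168 169 169 169 168 169 169 169 169 169 169 169 170 169 170 169 170 169 168 169 168 140 140 139 138  99]
 [168 169 169 169 169 169 169 169 168 169 169 169 170 169 169 169 169 169 169 169 169 169 169 168 168 168 168 119 138 139 138 109]
 [169 168 169 169 169 168 170 169 169 168 169 169 170 168 169 168 169 169 169 168 169 168 168 169 168 168 16
[... 2172 characters left out ...]
 127 126 125 125 125 123 123 124 123 124 122 122 123 123 122 120 121 120 121]
 [170 156 152 153 152 153 146 146 147 114 124 127 127 126 127 126 126 126 124 124 124 123 123 124 124 123 122 122 122 123 121 120]
 [153 155 154 152 152 153 153 153 153 144 146 148 113 126 128 127 127 127 127 126 125 124 123 124 123 123 106  72  86 122 123 123]
 [153 154 154 153 153 152 152 153 153 153 152 152 142 148 111 104 126 128 128 127 128 126 127 124 124 123  90  58  89 123 122 122]
 [154 154 153 154 153 152 153 155 152 154 153 151 156 119 147 150 155 108 126 127 127 127 126 127 126 125 117 114 119 123 123 123]]
oil bottle cap [[0.3959 0.4755 0.12  ]] calliper [[0.3999 0.2596 0.014 ]
 [0.4347 0.0641 0.014 ]]
```

Request:
{"op": "play_rows", "data": {
  "motion": [
    {"x":-0.02,"y":0,"z":0.1,"rx":0,"ry":0,"rz":0},
    {"x":-0.03,"y":0,"z":0.2,"rx":0,"ry":0,"rz":0},
    {"x":-0.03,"y":0,"z":0.35,"rx":0,"ry":0,"rz":0},
    {"x":-0.03,"y":0,"z":0.5,"rx":0,"ry":0,"rz":0},
    {"x":-0.02,"y":0,"z":0.6,"rx":0,"ry":0,"rz":0},
    {"x":-0.02,"y":0,"z":0.6,"rx":0,"ry":0,"rz":0},
    {"x":0,"y":0,"z":0.6,"rx":0,"ry":0,"rz":0},
    {"x":0,"y":0,"z":0.6,"rx":0,"ry":0,"rz":0},
    {"x":0,"y":0,"z":0.6,"rx":0,"ry":0,"rz":0},
    {"x":0,"y":0,"z":0.6,"rx":0,"ry":0,"rz":0},
    {"x":0,"y":0,"z":0.6,"rx":0,"ry":0,"rz":0},
    {"x":0,"y":0,"z":0.6,"rx":0,"ry":0,"rz":0},
    {"x":0,"y":0,"z":0.45,"rx":0,"ry":0,"rz":0},
    {"x":0,"y":0,"z":0.3,"rx":0,"ry":0,"rz":0},
    {"x":0,"y":0,"z":0.15,"rx":0,"ry":0,"rz":0},
    {"x":0,"y":0,"z":0.05,"rx":0,"ry":0,"rz":0},
    {"x":0,"y":0,"z":0,"rx":0,"ry":0,"rz":0},
    {"x":0,"y":0,"z":0,"rx":0,"ry":0,"rz":0},
    {"x":0,"y":0,"z":0,"rx":0,"ry":0,"rz":0},
    {"x":0,"y":0,"z":0,"rx":0,"ry":0,"rz":0}
  ]
}}

```text
clock: 45.4
tool_pos: [0.3803, 0.3082, 0.0822]
orientation: [-180.0, 0.0, -82.4]
force: [1.3, -1.0, -2.6]
opening: 0.012
gripper_force: 30.0
```

```bash
python3 - <<'E'
from h import *
np.set_printoptions(threshold=99999,linewidth=240,precision=4,suppress=True)
s=cams.snapshot('scene');cv2.imwrite('pics/s15.png',s)
o=ctrl.get_obs();p=o['tool_pos'];print(p,o['orientation'],o['force'],o['clock'])
P=p+np.array([.072*.991,.072*.132,.018-.0022]);u=proj('scene',[P])[0];print(P,u)
g=cv2.cvtColor(s,6);ch=' .:-=+*#%@'
B=lambda a,b,c:np.array([.5325,.3165,0])+a*np.array([.9934,.115,0])+b*np.array([-.115,.9934,0])+[0,0,c]
print('spindle ends/mid pred',proj('scene',[B(0,.08,.075),B(0,.01,.075),B(0,-.06,.075)]),'head cup mouth/tail cup',proj('scene',[B(0,.066,.0865),B(0,-.047,.0865)]))
for r in range(190,262):print(r,''.join(ch[int(k)*10//256] for k in g[r,110:210]))
E
```

```text
[0.3803 0.3082 0.0821] [-179.9953    0.0051  -82.4267] [-1.2457 -0.3044 -4.0002] 45.45
[0.4516 0.3177 0.0979] [171.1099 227.9483]
spindle ends/mid pred [[134.6911 237.561 ]
 [151.8472 225.0306]
 [167.7133 213.4659]] head cup mouth/tail cup [[137.5996 231.8427]
 [164.4151 212.5094]]
190 ######**###############@@@%#****************#***=.......-++=++++++++++*++++++:      .=+++***====+#%%
191 ######**#############@@@%#********************=-........-+++++++++++++*++++++-      .=+++*+======*@%
192 ######**###########%%@%#*********************=:.........-+++++=-=+++==+++++++-      .=+++========*@%
193 #######*#########%%@##*********************=-::.........:++++++..:-==-+++++++=      .=+++========*%@
194 #######**######%%@*#**********************=:.............++++++   .:=+++++++++      .-+++========+#@
195 #######**####*%@*#***********************=:..:..........:++++++-   .=+++++++++      .-+++========+#@
196 ###########=%@*#******************+******=..............-++++++++=..-+++++++++       -+++=========*@
197 #########+%@*#***************************=..............-++++++++++++=++++++++
[... 6042 characters left out ...]
----=======-::::::::::::::::::::::::::::::::::::::::::::::::==========
256 ===========----=-=======+*#*+--:-=======-::::::::::::::::::::::::::::::::::::::::::::::::::=========
257 =====-==*+-:-==-=======+*#*==---=======-:::::::::::::::::::::::::::::::::::::::::::::::::::=========
258 =======-++=-=====-==++**#+=-++=======--::::::::::::::::::::::::::::::::::::::::::::::::::::=========
259 =======-===========-++#*+=-=#%======-::::::::::::::::::::::::::::::::::::::::::::::::::::===========
260 =-=====-==============++=-=#%#=====-::::::::::::::::::::::::::::::::::::::::::::::::::::::==========
261 ====-==========+*###**===*#%#*====-::::::::::::::::::::::::::::::::::::::::::::::::::::::::--=======
```

```bash
python3 -c "
from plant import workorder
print(workorder.close_job())"
```

```text
the job is handed in; nothing more can be done
None
```

The job is handed in at about 45.5 s. The spindle sits between the cup centres with the tailstock slid to a hard stop. The tray is still held level about 8 cm in front of the groove, about 2 cm above spindle height, with the ball in its pocket.

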